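# Open the carving fixture one notch and latch the blank in

### The arm

A 7-joint arm with a two-finger parallel gripper is mounted at the origin on the work surface. World frame = base frame: x ahead of the robot, y to its left, z up, the work surface at z = 0. Lengths are in m, angles in rad, forces in N, time in s.
With the tool pointing down it reaches from about 0.425 to 0.925 m from the base axis. Payload 6.8 kg.
Tool frame: the origin (TCP) lies at the centre of the arm's flange, where the gripper is bolted on; the fingertips stand 173 mm ahead of it and the grasp point (between the pads) lies 155 mm ahead of it (r.hold_point_z is the distance from the TCP to the grasp point, in m); z points along the fingers, x is the direction in which the jaws open and shut, and the axes are right-handed (so a half turn about z gives the same grasp; the last joint's range is limited). The gripper opens to 85 mm and grips with 20 to 120 N. Pads are 22 mm wide; open, the fingers measure 114 mm over their backs; the gripper's body (76 mm by 85 mm) begins 54 mm behind the grasp point. The pads swing forward as they close: fully open they stand 13 mm farther back than shut.
Start: joints at [1.039, 0.477, 0.022, 1.555, -0.011, 1.109, -0.083], TCP at [0.278, -0.615, 0.405] pointing down, gripper open.
Joint ranges: [-2.96, 2.96], [-0.34, 2.1], [-1.41, 1.46], [0.24, 2.44], [-1.37, 4.51], [0.17, 1.92], [-2.96, 2.96]. Speed limits (rad/s): [2.39, 2.39, 3.14, 3.14, 3.14, 3.14, 3.14].

### API

Orientations are given as a rotation vector (axis times angle).
In Python, from bench import r gives the robot as it stands.
- The arm moves only by the tool apply_moves, never from a script. Its arguments are lists of equal length, an entry for each row: "dp": the shift along the tool's x, y, z scaled (see below), a list of three; "twist": the turn, a rotation vector about the tool's x, y, z scaled (see below), a list of three; "jaw": the closure in counts, from 0 (fully open) to 255 (shut). In form: {"dp": [[x, y, z], ...], "twist": [[rx, ry, rz], ...], "jaw": [jaw, ...]}. A call has 1 to 20 rows; each row shifts and turns the pose as measured when the row begins, along the tool's axes as they then stand; what a row does not reach is not made up. The controller multiplies each number of a shift by 12 cm and each number of a turn by 120 degrees. A row lasts 1/10 s, in which the tool goes at most 50 mm and 8.59 degrees, less where a joint would pass 70% of its speed; a pose out of reach is approached as far as the arm can. A call with a number of a shift or a turn outside -1 to 1 is refused whole. A call with a gripper value outside its range is refused whole. The fingers move at their own pace and stop on an object; "grip_force" is the grip in N (left out, the last holds). Time passes only in rows, so rows that do not move let the fingers close. It gives the time, the measured TCP pose, the force and the opening at its end, in the units of the state.
- r.get_obs(): the state, without advancing time (a new reading comes with each control period).
- r.grab_frame(name): name is "scene" or "top" or "wrist"; returns a dict with "color" (420x560x3 uint8, red, green, blue), "z_map" (420x560 float32, m along the optical axis (not along the pixel's ray), 0 where there is no reading), "intrinsics" (3x3 intrinsics, pixels), "R" (3x3) and "t" (3): a world point X has camera coordinates R X + t; the wrist camera has in their place "hand_eye" (4x4, takes a point from camera to tool coordinates, whose origin is the TCP and whose axes are the tool frame's). Camera axes: x right, y down, z forward; pixel columns grow to the right and rows downward; lengths in m; the calibration is good to about 2 mm. A picture is of the moment at which its call begins: read the wrist's pose just before it.
- r.hand_in(): hands the job in, once; it reports no verdict.
The state is a dict: "clock": time; "joints": joint angles; "qvel": joint speeds; "tau": joint torques, N m; "tcp_pos": TCP position; "orientation": TCP orientation; "contact_force": force on the tool from outside, world axes, zero at the start; "moment": the same for the moment, N m; "grip_width": finger opening in m.
Only numpy, scipy, OpenCV 4.12 (cv2) and the standard library are available. Lean on these libraries where they do the work, as an engineer would, in place of code of your own. Each camera call takes 0.05 s, during which the arm holds its last target.

### The job

The carving fixture is set one notch too narrow for the blank. Pull out the jaw's spring index knob, slide the jaw one notch wider and let the pin drop fully into that notch; then push the blank from the apron along the channel to the back stop, until the pawl clicks shut behind it. Keep the blank flat on the board and leave the tools and things around it where they are.

Things in the scene. Friction and masses are not known exactly. Their poses are not given: they have to be found in the camera images.
- fixture: plywood carving fixture screwed to the bench, base board 260 x 280 x 18 mm. Its frame, used below as F with mm: x away from the robot into the work channel, y left, z up; origin on the bench top under the channel's centre line. Board top (channel floor and apron before it) at z 18. Fixed left fence: inner face y 30, x 22 to 90, top z 52.
- bow_bar (a point): middle of the front bar of the light bow, a dark 12 mm steel tube fixed over the fixture: F x -15, y -40, z 167; the bar runs along y from -165 to 85, its sides slope back to posts at x 105. It hangs over the far side of the knob: a gripper pointing straight down does not fit there, one in line with the leaning knob passes in front of it.
- back_stop (a point): middle of the back stop's face at the end of the channel, F x 85, y 0, z 35.
- jaw (a joint): travel of the right-hand jaw, m: 0 at the home notch, growing towards F -y as the channel widens, at most 0.048; the knob rides on it. Friction 2 N, up to 10 N with the pin riding; pin in a notch: locked (1 mm play). Second notch 18 to 24 mm from home, different each time and hidden: feel for it, pin riding on the bar until it drops and the jaw stops dead. A third, too wide, 20 mm further.
- jaw_face (a point): middle of the jaw's inner face, F y -14 at joint 0. The jaw's wooden fence is 14 mm thick, x -10 to 85, z 22 to 52, with a flared steel lead-in at its near end, reaching x -40. No part of the jaw beside the knob is higher than z 53.
- index_knob (a joint): how far the spring index knob is pulled along its axis, m: 0 fully in (pin down in a notch), 0.008 when the square-ended pin just clears or rides on the bar between notches, 0.014 fully out. Spring 8 N at 0, 13 N at 0.014; it returns by itself when let go.
- knob_grip (a point): centre of the round black knob, 26 mm across, 24 mm long; F x -35, y -95, z 85 with jaw and knob at 0. The point's z axis is the knob's axis and pull direction: up, leaning 35 degrees from vertical towards the robot (F -x); its y is F y. A dark barrel 22 mm across starts 22 mm below this point along the axis.
- blank: wooden carving blank: foot 70 (x) x 60 (y) x 26 mm high, a rough dome 52 mm across on it, 49 mm high in all, about 0.16 kg; origin at the centre of its underside. It lies loose on the apron before the channel, x roughly along F x. Fully home it touches the back stop: origin at F x 50, near face at x 15.
- pawl (a joint): angle of the sprung steel pawl left of the channel's mouth, rad: 0 at rest, growing as it is pushed aside to the left (F +y). Arm 69 mm long, 8 mm thick, z 24 to 44, pivot at F x -50, y 52. The blank pushes it aside, with up to some 15 N on the pusher; when the blank's near face has passed its end it springs back behind it.
- pawl_tip (a point): free end of the pawl's arm, at rest F x 10, y 18, z 34.
- mallet: wooden carver's mallet lying on its side, head 66 mm across, 85 mm long; a bystander
- gouge: carving gouge, wooden handle 25 mm thick, 215 mm long, lying right of the fixture; a bystander
- whetstone: grey sharpening stone 60 x 170 x 22 mm behind the fixture; a bystander
- bowl: small wooden bowl, 100 mm across, 45 mm high, left of the fixture; a bystander
- tin: plain steel tin, 60 mm across, 70 mm high, behind the fixture; a bystander
- sanding_block: cork sanding block 65 x 38 x 24 mm lying on the near right part of the fixture's base board; a bystander
- brush: bench brush lying right of the fixture; a bystander
There are look-alikes about, which are no part of the job. What is shaped like the blank but yellow is not meant.

How it is judged:
By the outcome, as a careful person would: the job done as asked, in the order asked, and still so for the second after the job is handed in, with the robot touching nothing.
It also fails if it takes over 54 s, if anything falls off the work surface, if the arm or the gripper's body presses on something with over 40 N, if the wrist force passes 120 N, or if a joint passes its speed limit or range.

## Working session

There is one attempt and no reset: what is moved stays moved. The work goes in short steps, Python scripts to look and compute and a tool call to move; the robot and the scene stay as the last step left them, time stands still between calls to the robot, and variables do not carry over. Pictures are saved under pics/ and viewed, and the job is handed in when it is done.

Besides the shell and the picture viewer there is one more tool, called after "Emit:" in YAML: its name, and indented under it one key for each argument. apply_moves: Moves the arm, as the interface text tells. Shifts and turns lie within -1 to 1; 1 stands for 12 cm of shift or 120 degrees of turn. Its arguments: {"type":"object","properties":{"dp":{"type":"array"},"twist":{"type":"array"},"jaw":{"type":"array"},"grip_force":{"type":"number"}},"required":["dp","twist","jaw"]}

```bash
ls; mkdir -p pics
python3 - <<'E'
from bench import r
import cv2,numpy as np
o=r.get_obs()
for k,v in o.items(): print(k,np.round(v,4))
for n in ["scene","top","wrist"]:
    f=r.grab_frame(n)
    np.savez(f"pics/{n}0.npz",**f)
    cv2.imwrite(f"pics/{n}0.png",cv2.resize(f["color"][:,:,::-1],(800,600),interpolation=cv2.INTER_CUBIC))
    print(n,f["intrinsics"].round(1).tolist())
    for k in("R","t","hand_eye"):
        if k in f: print(k,np.round(f[k],4).tolist())
E
```

```text
pics
clock 0.0
joints [ 1.0389  0.4778  0.0223  1.5565 -0.0115  1.1093 -0.0831]
qvel [ 0.0002  0.0016 -0.0001  0.0006 -0.0015 -0.002  -0.0022]
tau [ 6.00000e-04 -5.96438e+01  1.60820e+00 -2.81189e+01  1.25000e-02
  9.40000e-03 -0.00000e+00]
tcp_pos [ 0.2775 -0.615   0.4037]
orientation [-2.6382e+00  1.7041e+00  2.5000e-03]
contact_force [-0.4704  0.8147  0.015 ]
moment [-0.0071  0.0784  0.0043]
grip_width 0.0854
scene [[520.2, 0.0, 271.1], [0.0, 520.2, 207.9], [0.0, 0.0, 1.0]]
R [[-0.6983, 0.7158, -0.0021], [0.5719, 0.5562, -0.6029], [-0.4304, -0.4222, -0.7978]]
t [0.3668, -0.2622, 1.5228]
top [[435.4, 0.0, 271.7], [0.0, 435.4, 213.4], [0.0, 0.0, 1.0]]
R [[-0.0572, -0.9983, -0.0057], [-0.9767, 0.0571, -0.2067], [0.2067, -0.0062, -0.9784]]
t [0.0783, 0.5675, 1.1627]
wrist [[370.0, 0.0, 282.3], [0.0, 370.0, 212.7], [0.0, 0.0, 1.0]]
hand_eye [[1.0, -0.0002, -0.0004, -0.0004], [0.0004, 0.9452, 0.3264, -0.0834], [0.0003, -0.3264, 0.9452, 0.0312], [0.0, 0.0, 0.0, 1.0]]
```

View pics/scene0.png

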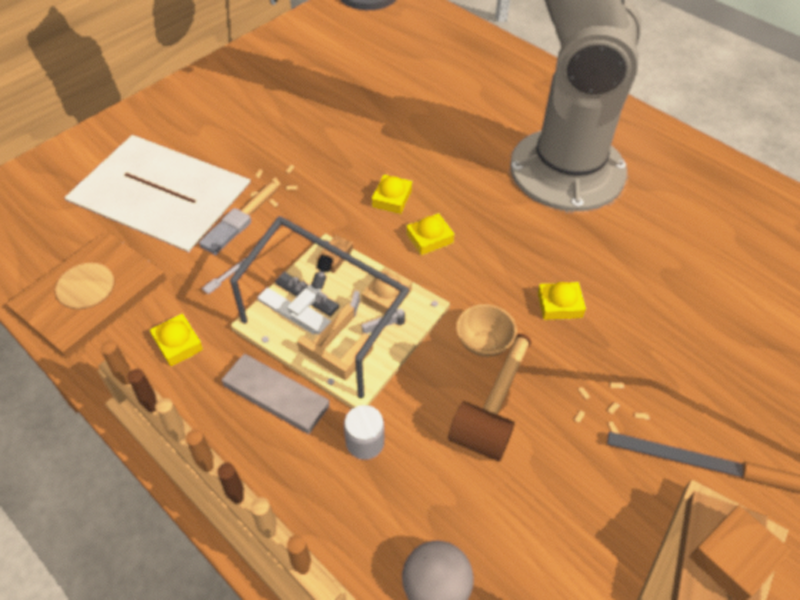

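View pics/top0.png

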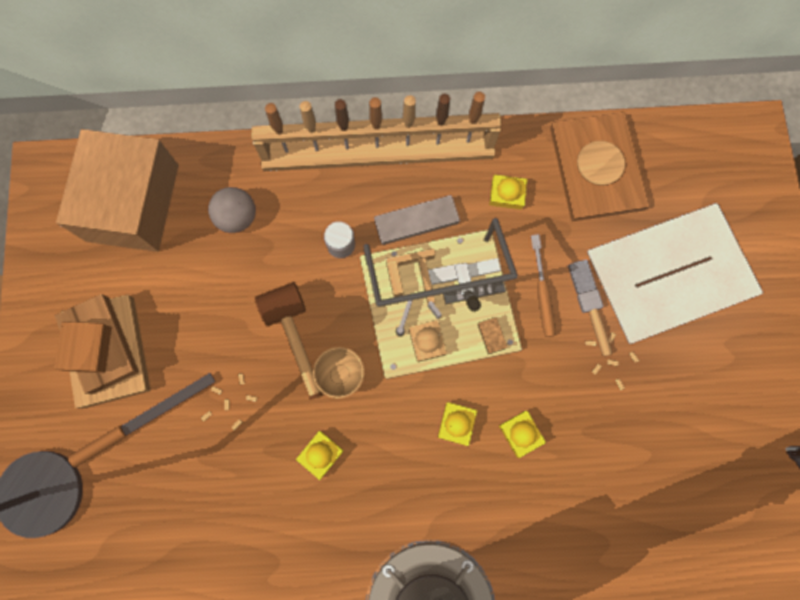

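View pics/wrist0.png

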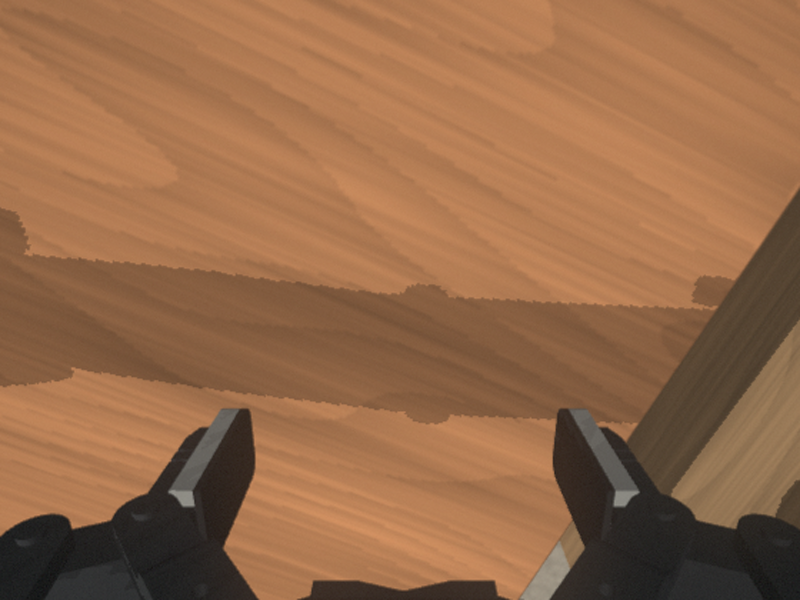

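The top view shows the fixture at about (440,305), the knob at (473,302), the blank at (427,340) and the sanding block at (494,335). Yellow decoys lie nearer the robot. Next I'll measure the board.

```bash
cat > h.py <<'E'
import numpy as np,cv2
from scipy.spatial.transform import Rotation as Ro
def ray(f,uv):
    K=f["intrinsics"];R=f["R"];t=f["t"]
    d=np.linalg.inv(K)@np.array([uv[0],uv[1],1.]); return -R.T@t, R.T@d
def onplane(f,uv,z):
    c,d=ray(f,uv); return c+d*(z-c[2])/d[2]
def proj(f,X):
    q=f["R"]@np.asarray(X)+f["t"]; p=f["intrinsics"]@q; return p[:2]/p[2]
def tri(rs):
    A=np.zeros((3,3));b=np.zeros(3)
    for c,d in rs:
        d=d/np.linalg.norm(d);P=np.eye(3)-np.outer(d,d);A+=P;b+=P@c
    return np.linalg.solve(A,b)
def cloud(f):
    z=f["z_map"];v,u=np.mgrid[:z.shape[0],:z.shape[1]]
    K=f["intrinsics"]
    X=np.stack([(u-K[0,2])/K[0,0]*z,(v-K[1,2])/K[1,1]*z,z],-1)
    return (X-f["t"])@f["R"]
E
python3 - <<'E'
from h import *
for n,box in (("top",(150,250,270,370)),("scene",(150,290,150,320))):
    f=dict(np.load(f"pics/{n}0.npz"))
    im=f["color"]; hsv=cv2.cvtColor(im,cv2.COLOR_RGB2HSV)
    y0,y1,x0,x1=box
    cv2.imwrite(f"pics/{n}crop0.png",cv2.resize(im[y0:y1,x0:x1,::-1],None,fx=800/(x1-x0) if n=="top" else 4.2,fy=800/(x1-x0)if n=="top" else 4.2,interpolation=cv2.INTER_CUBIC)[:600])
    P=cloud(f)
    m=(np.abs(P[...,2]-.018)<.006)&(hsv[...,0]>18)&(hsv[...,0]<33)&(hsv[...,1]>50)&(f["z_map"]>0)
    mm=np.zeros_like(m);mm[y0:y1,x0:x1]=m[y0:y1,x0:x1]
    nn,l,s,c=cv2.connectedComponentsWithStats(mm.astype(np.uint8))
    k=np.where(s[1:,4]>15)[0]+1
    mm=np.isin(l,k)
    ptsw=np.array([onplane(f,(u,v),.018)[:2] for v,u in np.argwhere(mm)],np.float32)
    rc=cv2.minAreaRect(ptsw*1000); print(n,mm.sum(),rc,cv2.boxPoints(rc).round(1).tolist())
E
```

```text
top 2978 ((582.08544921875, -64.02078247070312), (258.860107421875, 267.546142578125), 8.246265411376953) [[434.79998779296875, 49.79999923706055], [473.20001220703125, -215.0], [729.4000244140625, -177.8000030517578], [691.0, 86.9000015258789]]
scene 5041 ((514.0720825195312, -65.45771789550781), (398.746826171875, 281.09393310546875), 8.792259216308594) [[295.6000061035156, 43.0], [338.5, -234.8000030517578], [732.5999755859375, -173.89999389648438], [689.5999755859375, 103.9000015258789]]
```

View pics/topcrop0.png

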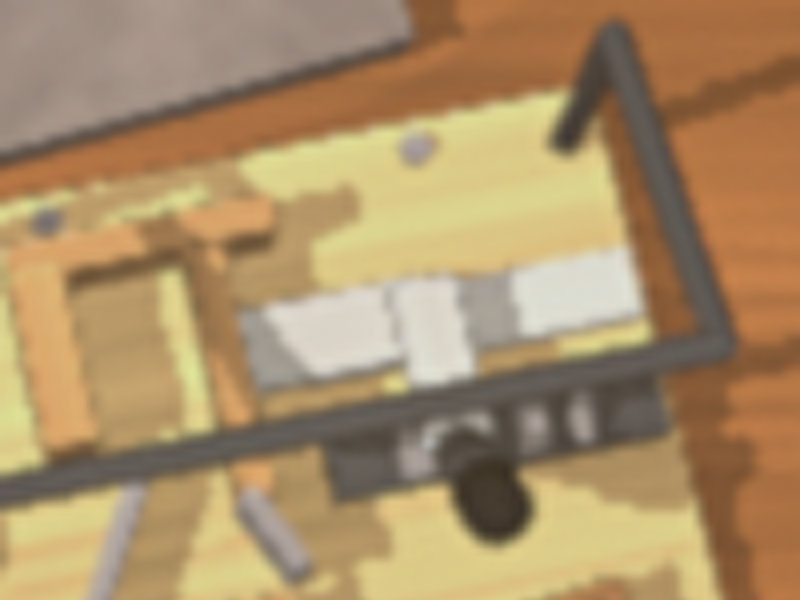

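View pics/scenecrop0.png

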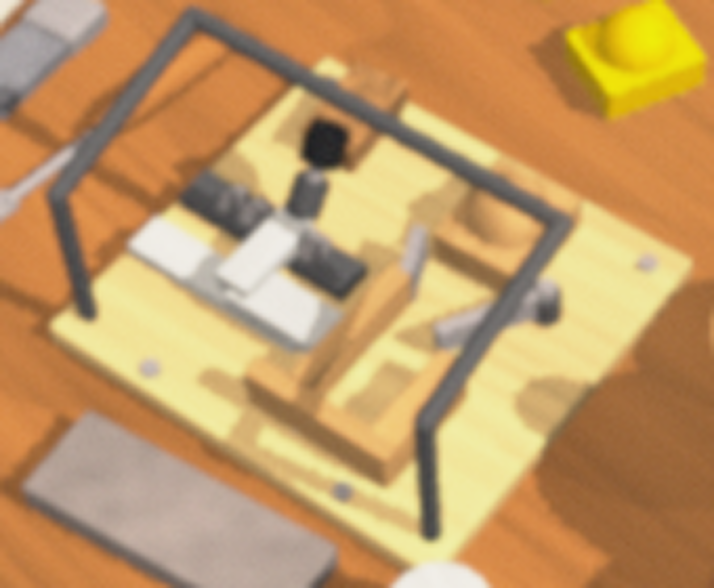

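Run:
```python
from h import *
T=dict(np.load("pics/top0.npz"));S=dict(np.load("pics/scene0.npz"))
pt={"barR":((360.8,193),(196.4,153.8)),"barL":((266,211.4),(284.5,202.9)),"knob":((331.5,212.1),(227.6,184.0))}
w={}
for k,(a,b) in pt.items():
    w[k]=tri([ray(T,a),ray(S,b)]); print(k,w[k].round(4), "reproj", (proj(T,w[k])-a).round(1),(proj(S,w[k])-b).round(1))
d=w["barL"]-w["barR"]; print(np.linalg.norm(d[:2]),np.degrees(np.arctan2(-d[0],d[1])))
for n,f in(("T",T),("S",S)):
    # blank dome & orange pts
    P=cloud(f)
    for nm,uv in (("knobdepth",pt["knob"][0 if n=="T" else 1]),):
        print(n,nm,P[int(uv[1]),int(uv[0])].round(4))
```

```text
barR [ 0.5882 -0.1854  0.1633] reproj [-0.6  0.6] [-0.9 -0.3]
barL [0.5526 0.063  0.1667] reproj [-1.   0.8] [-1.5 -0.3]
knob [ 0.5588 -0.1173  0.0842] reproj [-0.5  0.4] [-0.7 -0.2]
0.2509552006229219 8.152463025382021
T knobdepth [ 0.5584 -0.1162  0.0934]
S knobdepth [ 0.5663 -0.1072  0.0984]
```

The fixture yaw is about 8.2° with its origin near (0.580,-0.019). The bow bar and the knob give the same result. Next I'll plan a look/pre-grasp pose in line with the knob.

```bash
cat >> h.py <<'E'
YAW=np.radians(8.2); O=np.array([.5797,-.0189,0])
RF=Ro.from_euler('z',YAW).as_matrix()
def F(x,y,z): return O+RF@np.array([x,y,z])/1000.
def toF(X): return RF.T@(np.asarray(X)-O)*1000
def knobR(tilt=35,xs=1):
    s,c=np.sin(np.radians(tilt)),np.cos(np.radians(tilt))
    z=np.array([s,0,-c]);x=np.array([0,xs,0.]);y=np.cross(z,x)
    return RF@np.stack([x,y,z],1)
def pose(o): return np.array(o["tcp_pos"]),Ro.from_rotvec(o["orientation"]).as_matrix()
def plan(o,p1,R1,n):
    p,R=pose(o); rv=Ro.from_matrix(R.T@R1).as_rotvec()
    print("dist mm",np.linalg.norm(p1-p)*1000,"ang",np.degrees(np.linalg.norm(rv)))
    rows=[]
    for i in range(n):
        Ri=R@Ro.from_rotvec(rv*i/n).as_matrix()
        rows.append((Ri.T@(p1-p)/n/.12).round(3).tolist())
    print("dp",rows); print("tw",(rv/n/np.radians(120)).round(4).tolist())
def wframe(r):
    o=r.get_obs();p,R=pose(o);f=r.grab_frame("wrist");H=f["hand_eye"]
    Rc=R@H[:3,:3];tc=R@H[:3,3]+p
    f=dict(f);f["R"]=Rc.T;f["t"]=-Rc.T@tc
    return f
def st(o):
    p,R=pose(o);g=p+R[:,2]*.155
    print("t",round(o["clock"],2),"tcp",p.round(4),"graspF",toF(g).round(1),"zF",(RF.T@R[:,2]).round(3),"xF",(RF.T@R[:,0]).round(3),"FcF",(RF.T@np.array(o["contact_force"])).round(1),"w",round(o["grip_width"],4),"q",np.round(o["joints"],2))
E
python3 - <<'E'
from h import *
from bench import r
o=r.get_obs();st(o)
R1=knobR(); p1=F(-35,-95,85)-R1[:,2]*.285
print(p1)
plan(o,p1,R1,14)
E
```

```text
t 0.15 tcp [ 0.2775 -0.6151  0.4039] graspF [-384.2 -546.8  248.9] zF [-0.001  0.001 -1.   ] xF [ 0.277 -0.961 -0.001] FcF [ 0.5 -0.2 -0.1] w 0.0854 q [ 1.04  0.48  0.02  1.56 -0.01  1.11 -0.08]
[ 0.39680957 -0.1412362   0.31845833]
dist mm 496.07088092747955 ang 164.68900551638023
dp [[-0.228, -0.181, 0.051], [-0.191, -0.222, 0.036], [-0.146, -0.256, 0.024], [-0.095, -0.279, 0.014], [-0.039, -0.293, 0.007], [0.018, -0.295, 0.004], [0.075, -0.286, 0.004], [0.129, -0.266, 0.008], [0.177, -0.236, 0.015], [0.218, -0.197, 0.026], [0.25, -0.151, 0.039], [0.272, -0.101, 0.054], [0.283, -0.047, 0.07], [0.282, 0.008, 0.088]]
tw [-0.0042, 0.0295, -0.0934]
```

Run:
```python
from h import *
from bench import r
o=r.get_obs()
R1=knobR(); p1=F(-35,-95,85)-R1[:,2]*.285
plan(o,p1,R1,20)
```

```text
dist mm 496.07088092747955 ang 164.68900551638023
dp [[-0.159, -0.127, 0.036], [-0.142, -0.147, 0.028], [-0.122, -0.166, 0.022], [-0.099, -0.181, 0.016], [-0.074, -0.193, 0.011], [-0.047, -0.201, 0.007], [-0.019, -0.206, 0.005], [0.009, -0.206, 0.003], [0.037, -0.203, 0.003], [0.064, -0.197, 0.004], [0.09, -0.186, 0.006], [0.114, -0.172, 0.009], [0.136, -0.155, 0.013], [0.155, -0.135, 0.019], [0.171, -0.113, 0.025], [0.184, -0.089, 0.032], [0.193, -0.063, 0.04], [0.198, -0.036, 0.048], [0.199, -0.01, 0.057], [0.195, 0.017, 0.065]]
tw [-0.003, 0.0206, -0.0654]
```

Emit:
apply_moves:
  dp:
    - [-0.16,-0.13,0.04]
    - [-0.14,-0.15,0.03]
    - [-0.12,-0.17,0.02]
    - [-0.1,-0.18,0.02]
    - [-0.07,-0.19,0.01]
    - [-0.05,-0.2,0.01]
    - [-0.02,-0.21,0]
    - [0.01,-0.21,0]
    - [0.04,-0.2,0]
    - [0.06,-0.2,0]
    - [0.09,-0.19,0.01]
    - [0.11,-0.17,0.01]
    - [0.14,-0.155,0.01]
    - [0.155,-0.135,0.02]
    - [0.17,-0.11,0.025]
    - [0.18,-0.09,0.03]
    - [0.19,-0.06,0.04]
    - [0.2,-0.04,0.05]
    - [0.2,-0.01,0.06]
    - [0.2,0.02,0.065]
  twist:
    - [-0.003,0.02,-0.065]
    - [-0.003,0.02,-0.065]
    - [-0.003,0.02,-0.065]
    - [-0.003,0.02,-0.065]
    - [-0.003,0.02,-0.065]
    - [-0.003,0.02,-0.065]
    - [-0.003,0.02,-0.065]
    - [-0.003,0.02,-0.065]
    - [-0.003,0.02,-0.065]
    - [-0.003,0.02,-0.065]
    - [-0.003,0.02,-0.065]
    - [-0.003,0.02,-0.065]
    - [-0.003,0.02,-0.065]
    - [-0.003,0.02,-0.065]
    - [-0.003,0.02,-0.065]
    - [-0.003,0.02,-0.065]
    - [-0.003,0.02,-0.065]
    - [-0.003,0.02,-0.065]
    - [-0.003,0.02,-0.065]
    - [-0.003,0.02,-0.065]
  jaw: [0,0,0,0,0,0,0,0,0,0,0,0,0,0,0,0,0,0,0,0]

```text
clock: 2.15
tcp_pos: [0.3782, -0.136, 0.312]
orientation: [1.764, 2.036, 0.602]
contact_force: [1.2, 0.0, 0.9]
grip_width: 0.0851
```

Run:
```python
from h import *
from bench import r
o=r.get_obs();st(o)
R1=knobR(); p1=F(-35,-95,85)-R1[:,2]*.285
plan(o,p1,R1,8)
```

```text
t 2.15 tcp [ 0.3782 -0.136   0.312 ] graspF [-131.3  -88.   182.3] zF [ 0.548 -0.005 -0.837] xF [ 0.002  1.    -0.005] FcF [ 1.2 -0.1  0.9] w 0.0851 q [ 1.48  0.34 -1.32  2.37  0.73  0.17  1.29]
dist mm 20.411519832309676 ang 1.8127748887879336
dp [[-0.008, 0.019, 0.004], [-0.008, 0.019, 0.005], [-0.008, 0.019, 0.005], [-0.008, 0.019, 0.005], [-0.008, 0.019, 0.005], [-0.008, 0.019, 0.005], [-0.008, 0.019, 0.005], [-0.008, 0.019, 0.005]]
tw [-0.0019, 0.0003, 0.0001]
```

Run:
```python
from h import *
from bench import r
f=wframe(r); np.savez("pics/w1.npz",**{k:f[k] for k in("color","z_map","intrinsics","R","t")})
cv2.imwrite("pics/w1.png",cv2.resize(f["color"][:,:,::-1],(800,600),interpolation=cv2.INTER_CUBIC))
print(r.get_obs()["joints"])
for nm,p in dict(knob=F(-35,-95,85),barm=F(-15,-40,167),pawl=F(10,18,34),fence=F(22,30,52),stop=F(85,0,35)).items(): print(nm,(proj(f,p)/.7).round(0))
```

```text
[ 1.476941    0.34347337 -1.32579336  2.37400761  0.74172058  0.17108265
  1.28534076]
knob [391. 345.]
barm [507. 517.]
pawl [566. 319.]
fence [585. 352.]
stop [519. 377.]
```

View pics/w1.png

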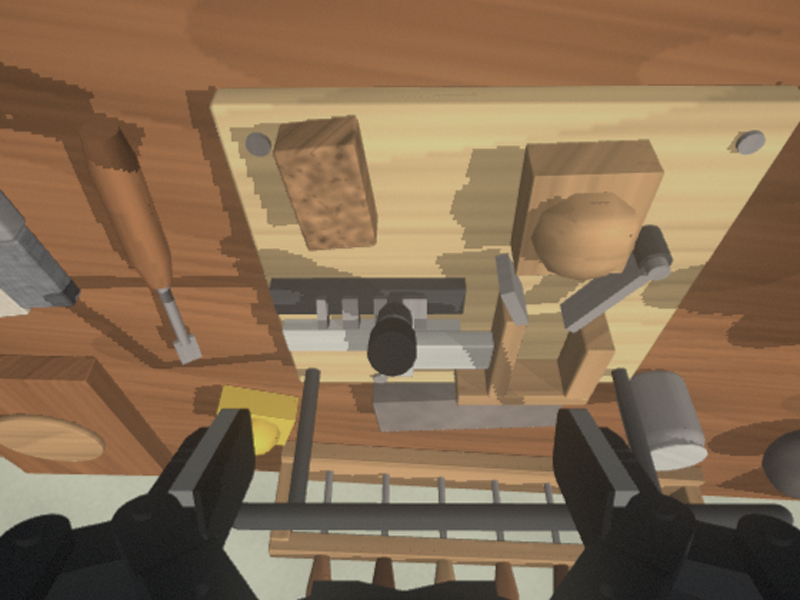

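Run:
```python
from h import *
f=dict(np.load("pics/w1.npz"))
cv2.imwrite("pics/w1crop.png",cv2.resize(f["color"][80:240,330:490,::-1],(600,600),interpolation=cv2.INTER_CUBIC))
q=lambda u,v,z: toF(onplane(f,(u*.7,v*.7),z/1000)).round(1)
print("top edge",q(530,178,44),q(663,171,44),"bot",q(527,143,18),q(655,141,18), "left far top",q(513,270,44))
print("board near corners",q(213,90,18),q(800,87,18))
print("knob top?",q(392,347,85+8))
print("fence top near inner",q(583,362,52), "jaw fence near",q(517,325,52),q(497,322,52))
print("pawl end",q(572,328,44),"pivot",q(652,262,44))
print("sand",q(280,125,18),q(355,117,18))
```

```text
top edge [-113.1  -30.1   44. ] [-117.1   29.6   44. ] bot [-113.6  -28.    18. ] [-114.9   34.2   18. ] left far top [-49.2 -27.6  44. ]
board near corners [-141.4 -174.4   18. ] [-143.    88.2   18. ]
knob top? [-45.6 -94.1  93. ]
fence top near inner [34.6 32.  52. ] jaw fence near [ -7.8 -19.4  52. ] [-10.9 -32.   52. ]
pawl end [ 6.5 19.1 44. ] pivot [-56.   47.1  44. ]
sand [-123.5 -147.5   18. ] [-127.8 -111.4   18. ]
```

View pics/w1crop.png

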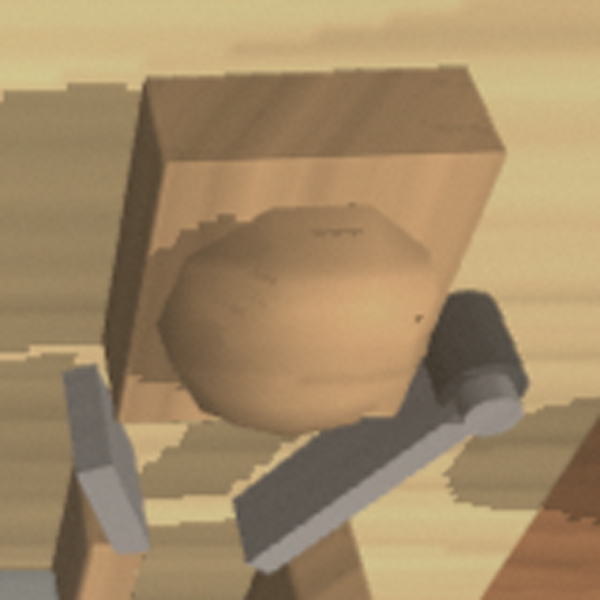

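The knob projects where it's seen, at (392,347). The blank's near face is at F x≈-114, y about -29..31, nearly square. Next is the approach along the knob axis.

Run:
```python
from h import *
from bench import r
o=r.get_obs();st(o)
R1=knobR(); k=F(-35,-95,85)
plan(o,k-R1[:,2]*(.155+.06),R1,5)
```

```text
t 2.2 tcp [ 0.3786 -0.1328  0.3117] graspF [-130.2  -84.   182.1] zF [ 0.549  0.    -0.836] xF [-0.011  1.    -0.007] FcF [-0.3  3.5  0.5] w 0.0852 q [ 1.48  0.34 -1.33  2.37  0.74  0.17  1.29]
dist mm 76.91172962838277 ang 1.8588345840833527
dp [[-0.019, 0.033, 0.122], [-0.019, 0.032, 0.123], [-0.019, 0.031, 0.123], [-0.018, 0.031, 0.123], [-0.018, 0.03, 0.123]]
tw [-0.0028, -0.0001, 0.0012]
```

Emit:
apply_moves:
  dp:
    - [-0.02,0.033,0.122]
    - [-0.02,0.033,0.122]
    - [-0.02,0.033,0.122]
    - [-0.02,0.03,0.122]
    - [-0.02,0.03,0.122]
    - [0,0,0]
  twist:
    - [-0.003,0,0.001]
    - [-0.003,0,0.001]
    - [-0.003,0,0.001]
    - [-0.003,0,0.001]
    - [-0.003,0,0.001]
    - [0,0,0]
  jaw: [0,0,0,0,0,0]

```text
clock: 2.8
tcp_pos: [0.4351, -0.1372, 0.2611]
orientation: [1.753, 2.017, 0.634]
contact_force: [-0.3, -0.2, -0.7]
grip_width: 0.0854
```

Run:
```python
from h import *
from bench import r
o=r.get_obs();st(o)
R1=knobR(); k=F(-35,-95,85)
plan(o,k-R1[:,2]*(.155),R1,6)
f=wframe(r); np.savez("pics/w2.npz",**{k:f[k] for k in("color","z_map","intrinsics","R","t")})
cv2.imwrite("pics/w2.png",cv2.resize(f["color"][:,:,::-1],(800,600),interpolation=cv2.INTER_CUBIC))
print((proj(f,k)/.7).round(0), (proj(f,F(-35-.574*12,-95,85+.819*12))/.7).round(0))
```

```text
t 2.8 tcp [ 0.4351 -0.1372  0.2611] graspF [-71.4 -96.6 133.9] zF [ 0.572 -0.001 -0.82 ] xF [0.003 1.    0.001] FcF [-0.3 -0.2 -0.7] w 0.0854 q [ 1.18  0.52 -1.11  2.32  1.69  0.23  0.37]
dist mm 60.94920923251093 ang 0.22993209785943952
dp [[0.002, 0.002, 0.085], [0.002, 0.002, 0.085], [0.002, 0.002, 0.085], [0.002, 0.002, 0.085], [0.002, 0.002, 0.085], [0.002, 0.002, 0.085]]
tw [-0.0002, 0.0001, -0.0003]
[407. 361.] [407. 375.]
```

View pics/w2.png

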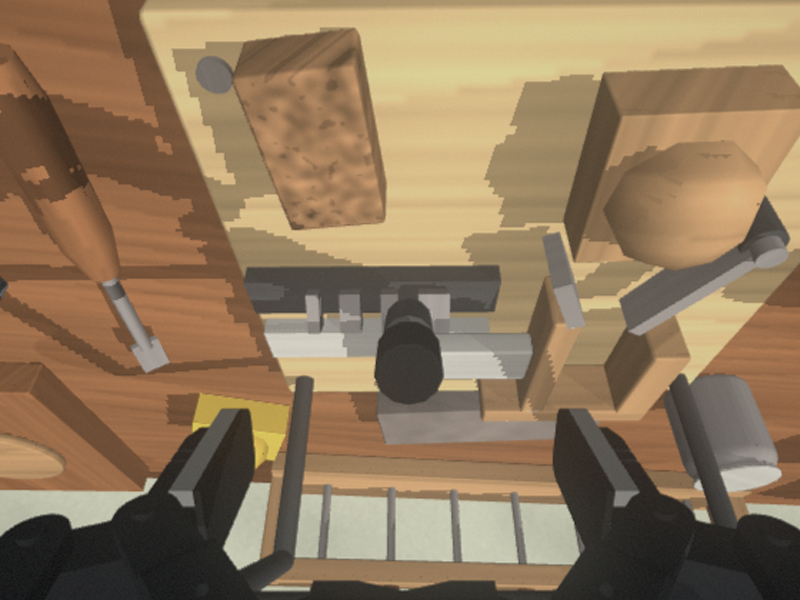

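The knob's centred between the fingers at (408,365), so I'll advance 60 mm and close.

Emit:
apply_moves:
  dp:
    - [0,0.002,0.085]
    - [0,0.002,0.085]
    - [0,0.002,0.085]
    - [0,0.002,0.085]
    - [0,0.002,0.085]
    - [0,0.002,0.06]
    - [0,0,0.03]
    - [0,0,0]
  twist:
    - [0,0,0]
    - [0,0,0]
    - [0,0,0]
    - [0,0,0]
    - [0,0,0]
    - [0,0,0]
    - [0,0,0]
    - [0,0,0]
  jaw: [0,0,0,0,0,0,0,0]
  grip_force: 60

```text
clock: 3.65
tcp_pos: [0.4673, -0.1334, 0.2128]
orientation: [1.757, 2.018, 0.625]
contact_force: [-0.5, 0.5, -0.1]
grip_width: 0.0851
```

Run:
```python
from h import *
from bench import r
o=r.get_obs();st(o)
R1=knobR(); k=F(-35,-95,85)
plan(o,k-R1[:,2]*(.155),R1,1)
```

```text
t 3.65 tcp [ 0.4673 -0.1334  0.2128] graspF [-39.8 -98.   85. ] zF [ 0.566 -0.005 -0.824] xF [ 0.006  1.    -0.002] FcF [-0.4  0.5 -0.1] w 0.0851 q [ 1.12  0.73 -1.12  2.27  1.89  0.41  0.24]
dist mm 4.384538138283703 ang 0.6091543062219593
dp [[0.02, 0.021, 0.022]]
tw [-0.0042, 0.0023, -0.0018]
```

Emit:
apply_moves:
  dp:
    - [0.02,0.02,0.02]
    - [0,0,0]
    - [0,0,0]
    - [0,0,0]
    - [0,0,0]
    - [0,0,0]
    - [0,0,0]
    - [0,0,0]
    - [0,0,0]
    - [0,0,0]
    - [0,0,0]
  twist:
    - [-0.004,0.002,0]
    - [0,0,0]
    - [0,0,0]
    - [0,0,0]
    - [0,0,0]
    - [0,0,0]
    - [0,0,0]
    - [0,0,0]
    - [0,0,0]
    - [0,0,0]
    - [0,0,0]
  jaw: [0,100,200,255,255,255,255,255,255,255,255]
  grip_force: 60

```text
clock: 4.75
tcp_pos: [0.4699, -0.1304, 0.2134]
orientation: [1.751, 2.015, 0.636]
contact_force: [-0.1, 1.5, 0.8]
grip_width: 0.0243
```

Run:
```python
from h import *
from bench import r
o=r.get_obs();st(o)
f=wframe(r)
cv2.imwrite("pics/w3.png",cv2.resize(f["color"][:,:,::-1],(800,600),interpolation=cv2.INTER_CUBIC))
f=r.grab_frame("scene"); np.savez("pics/s3.npz",**f)
cv2.imwrite("pics/s3.png",cv2.resize(f["color"][130:320,150:350,::-1],(630,600),interpolation=cv2.INTER_CUBIC))
```

```text
t 4.75 tcp [ 0.4699 -0.1304  0.2134] graspF [-35.6 -94.9  86.5] zF [ 0.574 -0.001 -0.819] xF [0.003 1.    0.   ] FcF [0.1 1.5 0.8] w 0.0243 q [ 1.12  0.74 -1.13  2.27  1.91  0.41  0.22]
```

View pics/w3.png

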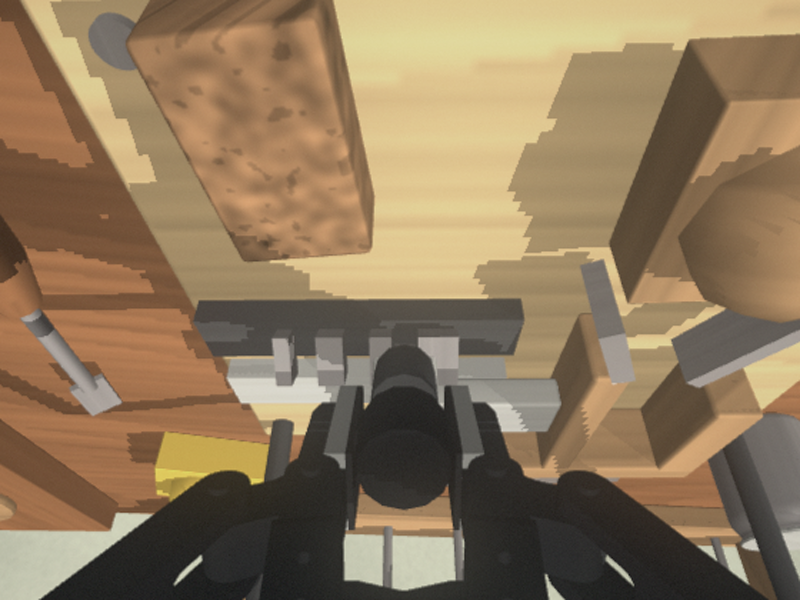

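View pics/s3.png

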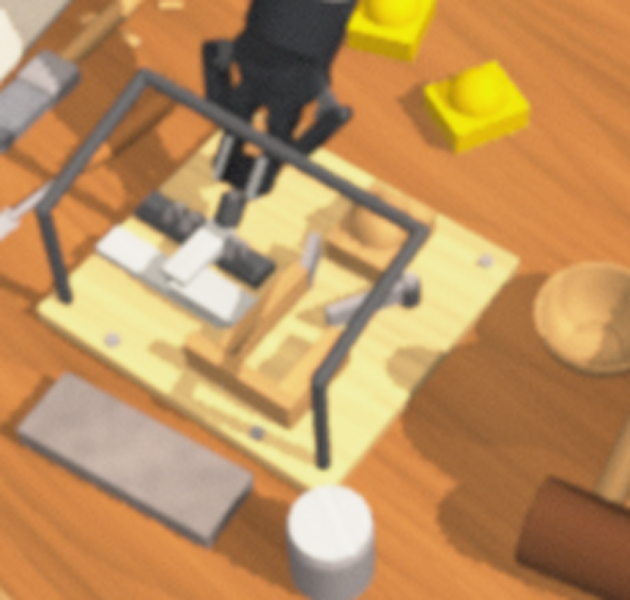

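The knob's held between the pads at (400,430). Now I'll pull it about 12 mm along its axis.

Emit:
apply_moves:
  dp:
    - [0,0,-0.03]
    - [0,0,-0.03]
    - [0,0,-0.03]
    - [0,0,-0.02]
  twist:
    - [0,0,0]
    - [0,0,0]
    - [0,0,0]
    - [0,0,0]
  jaw: [255,255,255,255]
  grip_force: 70

```text
clock: 5.25
tcp_pos: [0.4627, -0.1318, 0.2239]
orientation: [1.753, 2.016, 0.638]
contact_force: [7.2, 1.7, -10.3]
grip_width: 0.0243
```

```bash
cat >> h.py <<'E'
G0=np.array([-35.6,-94.9,86.5]); A=np.array([-.574,0,.819])
def kn(o):
    p,R=pose(o);g=toF(p+R[:,2]*.155)-G0; f=RF.T@np.array(o["contact_force"])
    print("pull mm",(g@A).round(2),"slide",(-g[1]).round(2),"perp",(g@np.array([.819,0,.574])).round(2),"F axial",(f@A).round(1),"Fy",f[1].round(1),"Fperp",(f@np.array([.819,0,.574])).round(1))
E
python3 - <<'E'
from h import *
from bench import r
o=r.get_obs();st(o);kn(o)
E
```

```text
t 5.25 tcp [ 0.4627 -0.1318  0.2239] graspF [-42.9 -95.   97. ] zF [ 0.574  0.001 -0.819] xF [0.003 1.    0.003] FcF [  7.4   0.7 -10.3] w 0.0243 q [ 1.14  0.7  -1.13  2.28  1.87  0.38  0.24]
pull mm 12.79 slide 0.06 perp 0.0 F axial -12.7 Fy 0.7 Fperp 0.1
```

Emit:
apply_moves:
  dp:
    - [-0.025,0,0]
    - [-0.025,0,0]
    - [-0.025,0,0]
    - [-0.02,0,0]
  twist:
    - [0,0,0]
    - [0,0,0]
    - [0,0,0]
    - [0,0,0]
  jaw: [255,255,255,255]

```text
clock: 5.65
tcp_pos: [0.4643, -0.1413, 0.2236]
orientation: [1.752, 2.021, 0.645]
contact_force: [7.0, 3.8, -9.6]
grip_width: 0.0241
```

Run:
```python
from h import *
from bench import r
o=r.get_obs();st(o);kn(o)
```

```text
t 5.65 tcp [ 0.4643 -0.1413  0.2236] graspF [ -42.7 -103.5   96.7] zF [ 0.574  0.008 -0.819] xF [-0.002  1.     0.008] FcF [ 7.5  2.8 -9.6] w 0.0241 q [ 1.14  0.69 -1.11  2.27  1.85  0.35  0.28]
pull mm 12.46 slide 8.6 perp 0.0 F axial -12.2 Fy 2.8 Fperp 0.6
```

Emit:
apply_moves:
  dp:
    - [-0.02,0,0]
    - [-0.02,0,0]
    - [0,0,0.02]
    - [0,0,0.02]
    - [0,0,0]
    - [0,0,0]
    - [0,0,0]
  twist:
    - [0,0,0]
    - [0,0,0]
    - [0,0,0]
    - [0,0,0]
    - [0,0,0]
    - [0,0,0]
    - [0,0,0]
  jaw: [255,255,255,255,255,165,165]

```text
clock: 6.35
tcp_pos: [0.4673, -0.1451, 0.2202]
orientation: [1.75, 2.023, 0.647]
contact_force: [0.0, 0.4, -0.3]
grip_width: 0.0299
```

Run:
```python
from h import *
from bench import r
o=r.get_obs();st(o);kn(o)
f=wframe(r)
cv2.imwrite("pics/w4.png",cv2.resize(f["color"][:,:,::-1],(800,600),interpolation=cv2.INTER_CUBIC))
```

```text
t 6.35 tcp [ 0.4673 -0.1451  0.2202] graspF [ -40.3 -107.4   93.3] zF [ 0.574  0.009 -0.819] xF [-0.004  1.     0.009] FcF [ 0.1  0.4 -0.3] w 0.0299 q [ 1.14  0.7  -1.1   2.26  1.86  0.34  0.29]
pull mm 8.23 slide 12.53 perp 0.04 F axial -0.3 Fy 0.4 Fperp -0.1
```

View pics/w4.png

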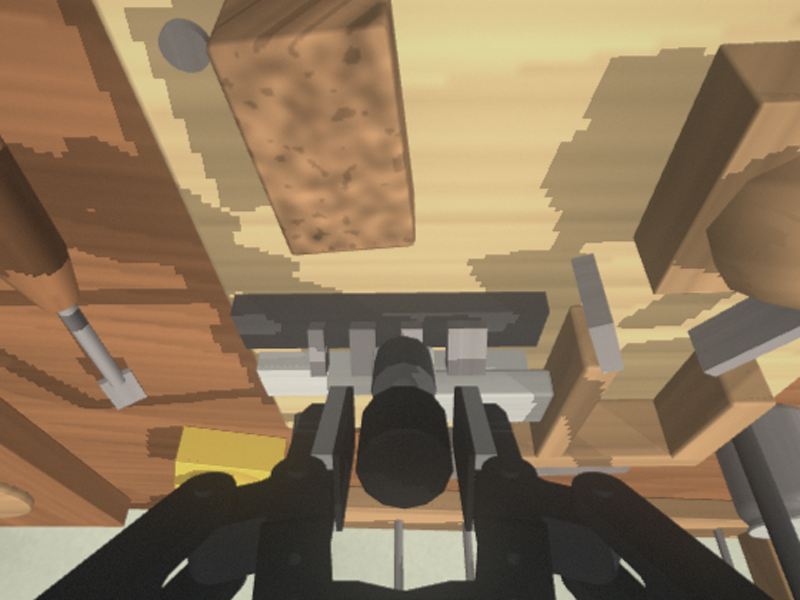

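Emit:
apply_moves:
  dp:
    - [-0.008,0,0.012]
    - [-0.008,0,0.012]
    - [-0.008,0,0]
    - [-0.008,0,0]
    - [-0.008,0,0]
    - [-0.008,0,0]
    - [-0.008,0,0]
  twist:
    - [0,0,0]
    - [0,0,0]
    - [0,0,0]
    - [0,0,0]
    - [0,0,0]
    - [0,0,0]
    - [0,0,0]
  jaw: [165,165,165,165,165,165,165]

```text
clock: 7.1
tcp_pos: [0.4696, -0.1484, 0.2176]
orientation: [1.746, 2.031, 0.656]
contact_force: [0.5, 5.1, -0.3]
grip_width: 0.0301
```

Run:
```python
from h import *
from bench import r
o=r.get_obs();st(o);kn(o)
```

```text
t 7.1 tcp [ 0.4696 -0.1484  0.2176] graspF [ -38.4 -109.6   90.8] zF [ 0.574  0.019 -0.818] xF [-0.012  1.     0.014] FcF [ 1.2  5.  -0.3] w 0.0301 q [ 1.14  0.71 -1.09  2.26  1.86  0.33  0.3 ]
pull mm 5.11 slide 14.71 perp 0.13 F axial -0.9 Fy 5.0 Fperp 0.8
```

Emit:
apply_moves:
  dp:
    - [-0.016,0,0]
    - [-0.018,0,0]
    - [-0.018,0,0]
    - [-0.018,0,0]
  twist:
    - [0,0.002,0]
    - [0,0.002,0]
    - [0,0.002,0]
    - [0,0.002,0]
  jaw: [165,165,165,165]

```text
clock: 7.5
tcp_pos: [0.4705, -0.1534, 0.2172]
orientation: [1.742, 2.052, 0.683]
contact_force: [1.2, 4.2, -2.0]
grip_width: 0.0305
```

Run:
```python
from h import *
from bench import r
o=r.get_obs();st(o);kn(o)
```

```text
t 7.5 tcp [ 0.4705 -0.1534  0.2172] graspF [ -38.3 -110.4   90.6] zF [ 0.575  0.047 -0.817] xF [-0.031  0.999  0.035] FcF [ 1.8  4.  -2. ] w 0.0305 q [ 1.14  0.7  -1.06  2.25  1.82  0.27  0.36]
pull mm 4.87 slide 15.45 perp 0.17 F axial -2.7 Fy 4.0 Fperp 0.3
```

Emit:
apply_moves:
  dp:
    - [-0.004,0,0]
    - [-0.004,0,0]
    - [-0.008,0,0]
    - [-0.01,0,0]
  twist:
    - [0,-0.007,0]
    - [0,-0.008,0]
    - [0,-0.008,0]
    - [0,-0.008,0]
  jaw: [165,165,165,165]

```text
clock: 7.9
tcp_pos: [0.4693, -0.1491, 0.2175]
orientation: [1.732, 2.025, 0.637]
contact_force: [0.9, 5.2, -1.5]
grip_width: 0.0303
```

Run:
```python
from h import *
from bench import r
o=r.get_obs();st(o);kn(o)
```

```text
t 7.9 tcp [ 0.4693 -0.1491  0.2175] graspF [ -38.4 -113.1   91. ] zF [ 0.577  0.    -0.817] xF [-0.01   1.    -0.007] FcF [ 1.6  5.  -1.5] w 0.0303 q [ 1.15  0.72 -1.1   2.26  1.88  0.36  0.29]
pull mm 5.26 slide 18.21 perp 0.28 F axial -2.1 Fy 5.0 Fperp 0.5
```

Emit:
apply_moves:
  dp:
    - [-0.014,0,0]
    - [-0.014,0,0]
    - [-0.014,0,0]
    - [-0.014,0,0]
  twist:
    - [0,-0.003,0]
    - [0,-0.003,0]
    - [0,-0.003,0]
    - [0,-0.003,0]
  jaw: [165,165,165,165]

```text
clock: 8.3
tcp_pos: [0.4692, -0.1511, 0.2177]
orientation: [1.726, 2.019, 0.624]
contact_force: [-0.2, 9.2, -1.3]
grip_width: 0.0307
```

Run:
```python
from h import *
from bench import r
o=r.get_obs();st(o);kn(o)
```

```text
t 8.3 tcp [ 0.4692 -0.1511  0.2177] graspF [ -38.6 -116.9   91.3] zF [ 0.578 -0.012 -0.816] xF [-0.007  1.    -0.02 ] FcF [ 1.1  9.2 -1.3] w 0.0307 q [ 1.15  0.72 -1.1   2.26  1.9   0.37  0.28]
pull mm 5.6 slide 22.03 perp 0.29 F axial -1.7 Fy 9.2 Fperp 0.1
```

Emit:
apply_moves:
  dp:
    - [-0.014,0,0]
    - [-0.014,0,0]
  twist:
    - [0,-0.001,0]
    - [0,-0.001,0]
  jaw: [165,165]

```text
clock: 8.5
tcp_pos: [0.4692, -0.1516, 0.2177]
orientation: [1.723, 2.023, 0.628]
contact_force: [1.4, 8.1, -3.8]
grip_width: 0.0302
```

Run:
```python
from h import *
from bench import r
o=r.get_obs();st(o);kn(o)
f=wframe(r); np.savez("pics/w5.npz",**{k:f[k] for k in("color","z_map","intrinsics","R","t")})
cv2.imwrite("pics/w5.png",cv2.resize(f["color"][:,:,::-1],(800,600),interpolation=cv2.INTER_CUBIC))
```

```text
t 8.5 tcp [ 0.4692 -0.1516  0.2177] graspF [ -38.5 -116.9   91.3] zF [ 0.579 -0.008 -0.815] xF [-0.011  1.    -0.018] FcF [ 2.5  7.8 -3.8] w 0.0302 q [ 1.15  0.72 -1.1   2.26  1.89  0.36  0.29]
pull mm 5.59 slide 21.99 perp 0.35 F axial -4.6 Fy 7.8 Fperp -0.1
```

View pics/w5.png

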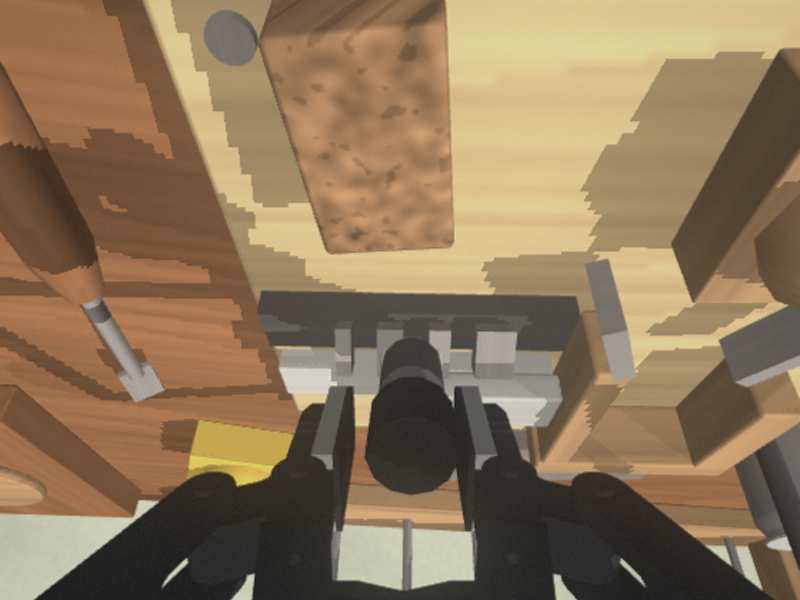

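The knob's lower end has moved from row 506 to 493 while the tool sits at 5.6 mm of pull, so the pin looks dropped. I'll relax the side load, then check by pushing both ways.

Emit:
apply_moves:
  dp:
    - [0.02,0,0]
    - [0.01,0,0]
    - [0,0,0]
  twist:
    - [0,0,0]
    - [0,0,0]
    - [0,0,0]
  jaw: [165,165,165]

```text
clock: 8.85
tcp_pos: [0.4691, -0.1502, 0.2174]
orientation: [1.725, 2.019, 0.623]
contact_force: [-0.4, 3.1, 0.5]
grip_width: 0.0303
```

Run:
```python
from h import *
from bench import r
o=r.get_obs();st(o);kn(o)
f=wframe(r); np.savez("pics/w6.npz",**{k:f[k] for k in("color","z_map","intrinsics","R","t")})
cv2.imwrite("pics/w6.png",cv2.resize(f["color"][200:380,180:420,::-1],(800,600),interpolation=cv2.INTER_CUBIC))
# knob end-face position: project candidates for slide s and pull p
for s in (16,19,22):
  for p in (0,8):
    c=np.array([-35,-95-s,85])+A*p
    lo=c+A*12+np.array([.819,0,.574])*-13; hi=c+A*12+np.array([.819,0,.574])*13
    print(s,p,(proj(f,F(*lo))).round(0),(proj(f,F(*hi))).round(0), "pos in crop of hi",((proj(f,F(*hi))-[180,200])*3.33).round(0))
```

```text
t 8.85 tcp [ 0.4691 -0.1502  0.2174] graspF [ -38.6 -116.3   91. ] zF [ 0.578 -0.013 -0.816] xF [-0.007  1.    -0.021] FcF [0.  3.2 0.5] w 0.0303 q [ 1.15  0.72 -1.11  2.26  1.9   0.38  0.28]
pull mm 5.39 slide 21.37 perp 0.13 F axial 0.4 Fy 3.2 Fperp 0.3
16 0 [296. 291.] [294. 349.] pos in crop of hi [381. 498.]
16 8 [297. 303.] [295. 364.] pos in crop of hi [382. 547.]
19 0 [288. 291.] [287. 349.] pos in crop of hi [356. 497.]
19 8 [288. 303.] [287. 364.] pos in crop of hi [355. 546.]
22 0 [280. 291.] [279. 349.] pos in crop of hi [330. 496.]
22 8 [280. 303.] [279. 364.] pos in crop of hi [328. 545.]
```

View pics/w6.png

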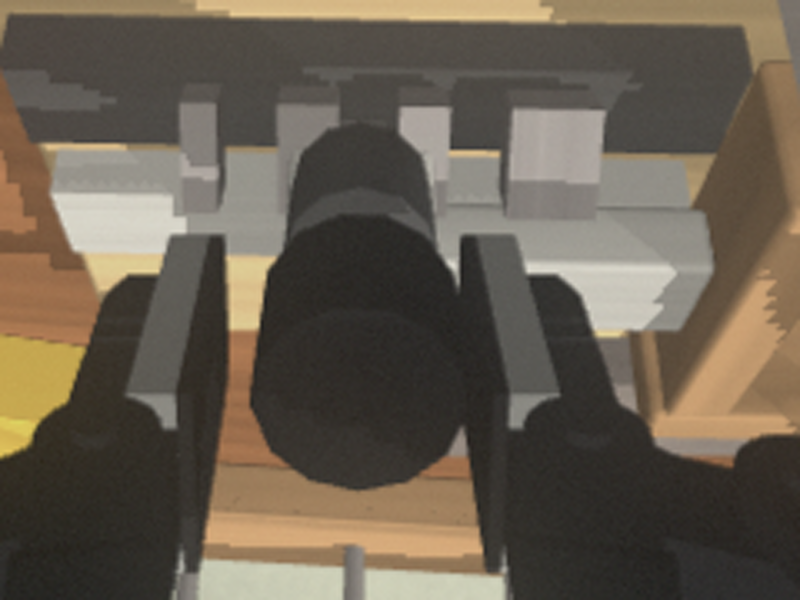

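The knob's near rim is at crop (358,488), which matches slide ≈19 mm with pull 0; pull 8 would put it at row 546. The jaw also stopped dead there under 8 N, so the pin is in the second notch. Now I'll retreat along the axis.

Emit:
apply_moves:
  dp:
    - [0.01,0,0]
    - [0,0,-0.03]
    - [0,0,-0.1]
    - [0,0,-0.15]
    - [0,0,-0.15]
    - [0,0,-0.15]
  twist:
    - [0,0,0]
    - [0,0,0]
    - [0,0,0]
    - [0,0,0]
    - [0,0,0]
    - [0,0,0]
  jaw: [140,140,140,140,140,237]

```text
clock: 9.5
tcp_pos: [0.4283, -0.156, 0.275]
orientation: [1.731, 2.014, 0.62]
contact_force: [-0.8, -1.3, 0.7]
grip_width: 0.0252
```

Run:
```python
from h import *
from bench import r
o=r.get_obs();st(o)
f=wframe(r); np.savez("pics/w7.npz",**{k:f[k] for k in("color","z_map","intrinsics","R","t")})
cv2.imwrite("pics/w7.png",cv2.resize(f["color"][:,:,::-1],(800,600),interpolation=cv2.INTER_CUBIC))
k=F(-35,-114,85);e=F(*(np.array([-35,-114,85])+A*12)); print(proj(f,k)/.7,proj(f,e)/.7, proj(f,F(*(np.array([-35,-114,85])+A*20)))/.7)
T=dict(np.load("pics/top0.npz"))
for u,v in((458,425),(523,433)): print("decoy",toF(onplane(T,(u*.7,v*.7),.04)).round(0))
R1=knobR(0); tip=F(-145,-9,100)
plan(o,tip-R1[:,2]*.173,R1,8)
```

```text
t 9.5 tcp [ 0.4283 -0.156   0.275 ] graspF [ -79.9 -116.7  148.6] zF [ 0.578 -0.017 -0.816] xF [-0.001  1.    -0.021] FcF [-1.  -1.2  0.7] w 0.0252 q [ 1.24  0.48 -1.11  2.31  1.53  0.19  0.56]
[412.32506994 338.99659135] [412.30773217 350.97693639] [412.29507998 359.71955739]
decoy [-253.  -20.   40.]
decoy [-292. -139.   40.]
dist mm 107.9361456852525 ang 35.307325426382796
dp [[0.109, 0.021, 0.015], [0.109, 0.022, 0.013], [0.109, 0.023, 0.012], [0.109, 0.024, 0.01], [0.109, 0.024, 0.009], [0.109, 0.025, 0.007], [0.109, 0.025, 0.005], [0.109, 0.025, 0.004]]
tw [0.0368, 0.0012, 0.0004]
```

View pics/w7.png

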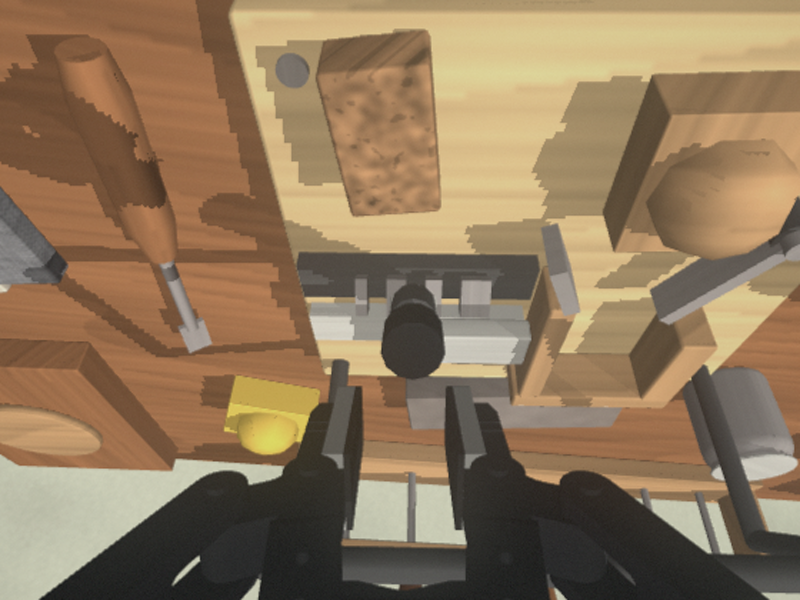

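The end face of the knob projects at (413,350), matching pull 0. Next is the push start behind the blank.

Emit:
apply_moves:
  dp:
    - [0.109,0.02,0.01]
    - [0.109,0.022,0.01]
    - [0.109,0.023,0.01]
    - [0.109,0.024,0.01]
    - [0.109,0.024,0.01]
    - [0.109,0.025,0.005]
    - [0.109,0.025,0.005]
    - [0.109,0.025,0.005]
    - [0,0,0]
  twist:
    - [0.037,0.001,0]
    - [0.037,0.001,0]
    - [0.037,0.001,0]
    - [0.037,0.001,0]
    - [0.037,0.001,0]
    - [0.037,0.001,0]
    - [0.037,0.001,0]
    - [0.037,0.001,0]
    - [0,0,0]
  jaw: [237,237,237,237,237,237,237,237,237]

```text
clock: 10.45
tcp_pos: [0.4362, -0.0564, 0.2746]
orientation: [2.051, 2.355, -0.019]
contact_force: [0.2, -1.7, -0.4]
grip_width: 0.0061
```

```bash
cat >> h.py <<'E'
def tip(o):
    p,R=pose(o);g=toF(p+R[:,2]*.173); fr=g+RF.T@R[:,1]*11; lo=g-RF.T@R[:,1]*11
    print("tipF",g.round(1),"frontx",fr[0].round(1),"z",fr[2].round(1),"low",min(lo[2],fr[2]).round(1),"tilt",np.degrees(np.arcsin((RF.T@R[:,2])[0])).round(1))
E
python3 - <<'E'
from h import *
from bench import r
o=r.get_obs();st(o);tip(o)
R1=knobR(0); t=F(-140,-9,23)
plan(o,t-R1[:,2]*.173,R1,5)
f=wframe(r); np.savez("pics/w8.npz",**{k:f[k] for k in("color","z_map","intrinsics","R","t")})
cv2.imwrite("pics/w8.png",cv2.resize(f["color"][:,:,::-1],(800,600),interpolation=cv2.INTER_CUBIC))
E
```

```text
t 10.45 tcp [ 0.4362 -0.0564  0.2746] graspF [-146.9  -20.   119.6] zF [ 0.003 -0.022 -1.   ] xF [ 0.006  1.    -0.022] FcF [-0.  -1.7 -0.4] w 0.0061 q [ 0.96  0.58 -1.22  2.16  0.75  0.91  1.  ]
tipF [-146.9  -20.4  101.6] frontx -135.9 z 101.7 low 101.6 tilt 0.2
dist mm 79.29613301168948 ang 1.2958695723227411
dp [[0.016, 0.012, 0.131], [0.015, 0.012, 0.131], [0.015, 0.012, 0.131], [0.014, 0.012, 0.131], [0.013, 0.012, 0.131]]
tw [0.0003, 0.0021, -0.0005]
```

View pics/w8.png

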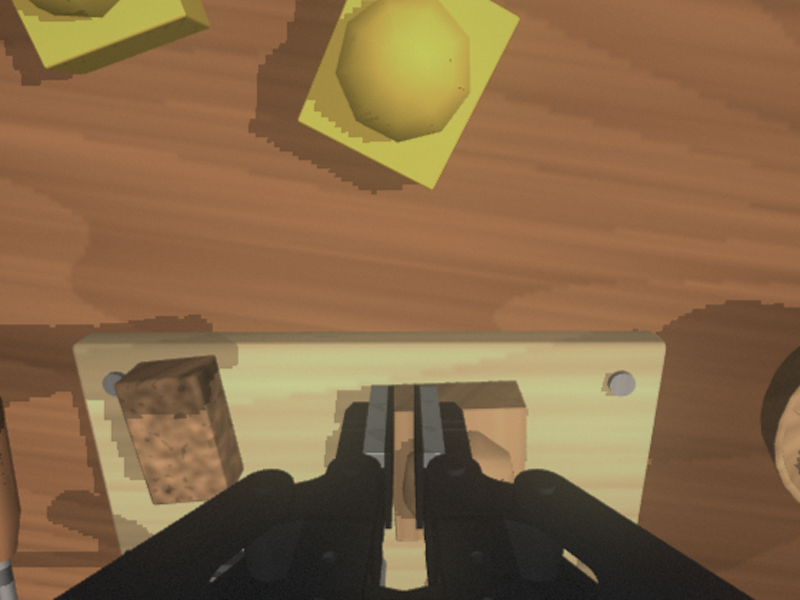

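The board, block and blank (right of the fingers, near edge to (523,385)) are clear of the descent. I'll go down behind the blank.

Emit:
apply_moves:
  dp:
    - [0.016,0.012,0.131]
    - [0.016,0.012,0.131]
    - [0.016,0.012,0.131]
    - [0.016,0.012,0.131]
    - [0.014,0.012,0.131]
    - [0.01,0,0.02]
  twist:
    - [0,0.002,0]
    - [0,0.002,0]
    - [0,0.002,0]
    - [0,0.002,0]
    - [0,0.002,0]
    - [0,0,0]
  jaw: [237,237,237,237,237,237]

```text
clock: 11.1
tcp_pos: [0.4429, -0.0535, 0.1912]
orientation: [2.062, 2.346, 0.013]
contact_force: [-9.0, -2.0, 31.7]
grip_width: 0.0064
```

Run:
```python
from h import *
from bench import r
o=r.get_obs();st(o);tip(o)
R1=knobR(0); t=F(-126,-9,23)
plan(o,t-R1[:,2]*.173,R1,3)
```

```text
t 11.1 tcp [ 0.4429 -0.0535  0.1912] graspF [-137.5  -16.1   36.2] zF [ 0.018 -0.009 -1.   ] xF [ 0.014  1.    -0.009] FcF [-9.2 -0.7 31.7] w 0.0064 q [ 0.82  0.71 -1.04  2.2   0.95  0.77  0.82]
tipF [-137.2  -16.3   18.2] frontx -126.2 z 18.4 low 18.0 tilt 1.0
dist mm 16.17213487115092 ang 1.4180681417922738
dp [[0.016, 0.04, -0.013], [0.016, 0.04, -0.013], [0.016, 0.04, -0.013]]
tw [0.0029, 0.0014, -0.0023]
```

The fingertips reached the board with 32 N, so I'll lift at once.

Emit:
apply_moves:
  dp:
    - [0,0,-0.05]
    - [0.01,0,0]
    - [0,0,0]
  twist:
    - [0,0,0]
    - [0,0,0]
    - [0,0,0]
  jaw: [237,237,237]

```text
clock: 11.4
tcp_pos: [0.4422, -0.0544, 0.1976]
orientation: [2.062, 2.341, 0.014]
contact_force: [0.2, -0.1, -0.0]
grip_width: 0.0058
```

Run:
```python
from h import *
from bench import r
o=r.get_obs();st(o);tip(o)
R1=knobR(0); t=F(-126,-7,26)
plan(o,t-R1[:,2]*.173,R1,3)
```

```text
t 11.4 tcp [ 0.4422 -0.0544  0.1976] graspF [-137.9  -17.2   42.7] zF [ 0.021 -0.011 -1.   ] xF [ 0.017  1.    -0.01 ] FcF [ 0.2 -0.1 -0. ] w 0.0058 q [ 0.83  0.7  -1.05  2.2   0.94  0.78  0.83]
tipF [-137.5  -17.4   24.7] frontx -126.5 z 24.9 low 24.4 tilt 1.2
dist mm 17.457157101331333 ang 1.6632544461958247
dp [[0.024, 0.042, -0.003], [0.024, 0.042, -0.003], [0.024, 0.042, -0.004]]
tw [0.0034, 0.0017, -0.0027]
```

Emit:
apply_moves:
  dp:
    - [0.03,0.03,0]
    - [0.03,0.03,0]
    - [0.03,0.03,0]
    - [0,0.05,0]
    - [0,0.05,0]
    - [0,0.05,0]
    - [0,0.05,0]
  twist:
    - [0.003,0.002,-0.003]
    - [0.003,0.002,-0.003]
    - [0.003,0.002,-0.003]
    - [0,0,0]
    - [0,0,0]
    - [0,0,0]
    - [0,0,0]
  jaw: [237,237,237,237,237,237,237]

```text
clock: 12.1
tcp_pos: [0.4764, -0.038, 0.1975]
orientation: [-2.051, -2.376, -0.0]
contact_force: [-2.6, -1.2, 2.2]
grip_width: 0.0064
```

Run:
```python
from h import *
from bench import r
o=r.get_obs();st(o);tip(o)
f=r.grab_frame("scene"); np.savez("pics/s9.npz",**f)
cv2.imwrite("pics/s9.png",cv2.resize(f["color"][150:300,170:330,::-1],(640,600),interpolation=cv2.INTER_CUBIC))
for t,x,z in((8,-90,26),):
    R1=knobR(t); plan(o,F(x,-7,z)-R1[:,2]*.173,R1,3)
```

```text
t 12.1 tcp [ 0.4764 -0.038   0.1975] graspF [-105.3   -3.8   42.5] zF [-0.002  0.002 -1.   ] xF [-0.003  1.     0.002] FcF [-2.7 -0.8  2.2] w 0.0064 q [ 0.77  0.74 -1.05  2.12  0.91  0.84  0.87]
tipF [-105.3   -3.8   24.5] frontx -94.3 z 24.5 low 24.5 tilt -0.1
dist mm 9.528877623477896 ang 8.109090738796954
dp [[-0.008, -0.025, 0.0], [-0.008, -0.025, -0.001], [-0.008, -0.025, -0.002]]
tw [-0.0225, -0.0004, 0.0005]
```

View pics/s9.png

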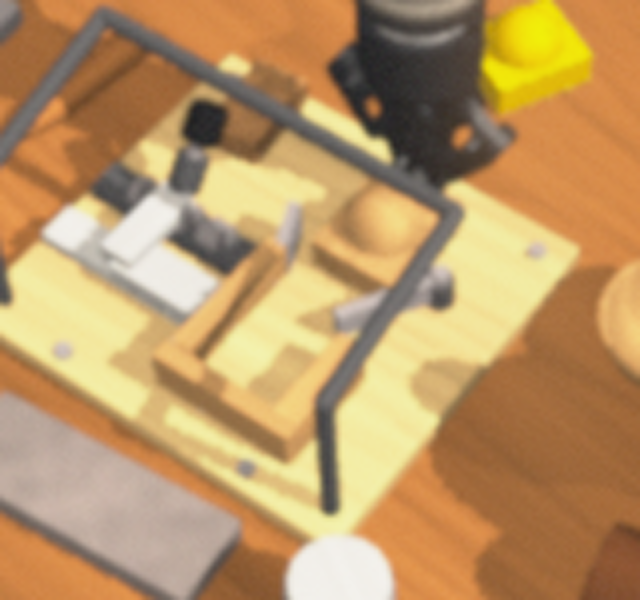

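The blank's being pushed, with its right front corner at (320,240) next to the pawl at (390,300). I'll keep pushing and bring in tilt to clear the bow.

```bash
cat >> h.py <<'E'
def pushplan(o,tilt,front,y,low,n):
    R1=knobR(tilt);s,c=np.sin(np.radians(tilt)),np.cos(np.radians(tilt))
    t=F(front-11*c,y,low+11*s); plan(o,t-R1[:,2]*.173,R1,n)
E
python3 - <<'E'
from h import *
from bench import r
o=r.get_obs()
pushplan(o,20,-55,-7,22,7)
E
```

```text
dist mm 22.844714777117694 ang 20.003934543489905
dp [[-0.003, -0.025, 0.011], [-0.003, -0.025, 0.01], [-0.003, -0.026, 0.009], [-0.003, -0.026, 0.007], [-0.003, -0.026, 0.006], [-0.003, -0.027, 0.005], [-0.003, -0.027, 0.003]]
tw [-0.0238, -0.0002, 0.0002]
```

Emit:
apply_moves:
  dp:
    - [-0.003,-0.025,0.003]
    - [-0.003,-0.025,0.004]
    - [-0.003,-0.026,0.006]
    - [-0.003,-0.026,0.006]
    - [-0.003,-0.026,0.006]
    - [-0.003,-0.027,0.006]
    - [-0.003,-0.027,0.006]
  twist:
    - [-0.024,0,0]
    - [-0.024,0,0]
    - [-0.024,0,0]
    - [-0.024,0,0]
    - [-0.024,0,0]
    - [-0.024,0,0]
    - [-0.024,0,0]
  jaw: [237,237,237,237,237,237,237]

```text
clock: 12.85
tcp_pos: [0.4487, -0.0475, 0.1852]
orientation: [1.898, 2.184, 0.37]
contact_force: [-5.4, -1.0, -1.4]
grip_width: 0.006
```

Run:
```python
from h import *
from bench import r
o=r.get_obs();st(o);tip(o)
pushplan(o,32,-30,-8,22,6)
f=r.grab_frame("scene")
cv2.imwrite("pics/s10.png",cv2.resize(f["color"][150:300,170:330,::-1],(640,600),interpolation=cv2.INTER_CUBIC))
```

```text
t 12.85 tcp [ 0.4487 -0.0475  0.1852] graspF [-82.3 -10.4  39. ] zF [ 0.332 -0.005 -0.943] xF [ 0.004  1.    -0.004] FcF [-5.5 -0.2 -1.4] w 0.006 q [ 0.74  0.63 -0.91  2.3   1.46  0.44  0.37]
tipF [-76.3 -10.4  22.1] frontx -65.9 z 25.7 low 18.4 tilt 19.4
dist mm 11.151230177588271 ang 12.615004327157726
dp [[0.002, -0.001, 0.015], [0.002, -0.002, 0.015], [0.002, -0.003, 0.015], [0.002, -0.003, 0.015], [0.002, -0.004, 0.015], [0.002, -0.004, 0.015]]
tw [-0.0175, 0.0004, -0.0002]
```

View pics/s10.png

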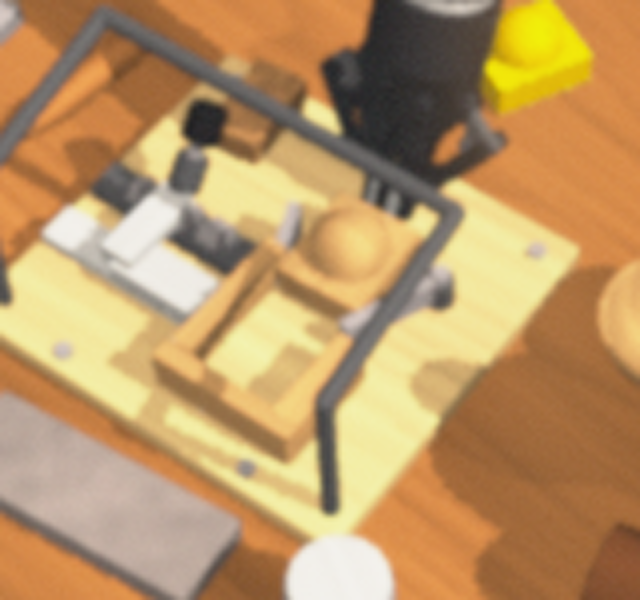

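Emit:
apply_moves:
  dp:
    - [0.002,0.008,-0.015]
    - [0.002,0,0.01]
    - [0.002,-0.003,0.018]
    - [0.002,-0.003,0.018]
    - [0.002,-0.003,0.018]
    - [0.002,-0.003,0.018]
    - [0.002,0.01,0.02]
  twist:
    - [-0.016,0,0]
    - [-0.018,0,0]
    - [-0.018,0,0]
    - [-0.018,0,0]
    - [-0.018,0,0]
    - [-0.018,0,0]
    - [0,0,0]
  jaw: [237,237,237,237,237,237,237]

```text
clock: 13.6
tcp_pos: [0.4451, -0.0451, 0.1713]
orientation: [1.785, 2.056, 0.58]
contact_force: [-4.4, -1.4, -0.8]
grip_width: 0.006
```

Run:
```python
from h import *
from bench import r
o=r.get_obs();st(o);tip(o)
pushplan(o,36,-8,-8,23,6)
f=r.grab_frame("scene")
cv2.imwrite("pics/s11.png",cv2.resize(f["color"][150:300,170:330,::-1],(640,600),interpolation=cv2.INTER_CUBIC))
f=wframe(r)
cv2.imwrite("pics/w11.png",cv2.resize(f["color"][:,:,::-1],(800,600),interpolation=cv2.INTER_CUBIC))
```

```text
t 13.6 tcp [ 0.4451 -0.0451  0.1713] graspF [-55.9  -6.9  39.1] zF [ 0.523 -0.001 -0.852] xF [0.002 1.    0.   ] FcF [-4.5 -0.8 -0.8] w 0.006 q [ 0.86  0.76 -1.04  2.37  2.08  0.56 -0.14]
tipF [-46.5  -6.9  23.8] frontx -37.1 z 29.5 low 18.0 tilt 31.5
dist mm 18.462428164542185 ang 4.4852387256287285
dp [[-0.002, 0.02, 0.015], [-0.002, 0.02, 0.016], [-0.002, 0.02, 0.016], [-0.002, 0.02, 0.016], [-0.002, 0.02, 0.017], [-0.002, 0.019, 0.017]]
tw [-0.0062, 0.0001, -0.0002]
```

View pics/s11.png

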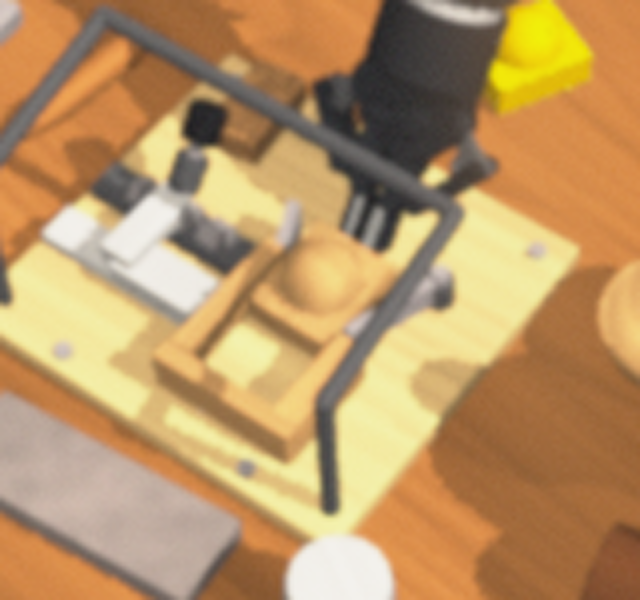

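View pics/w11.png

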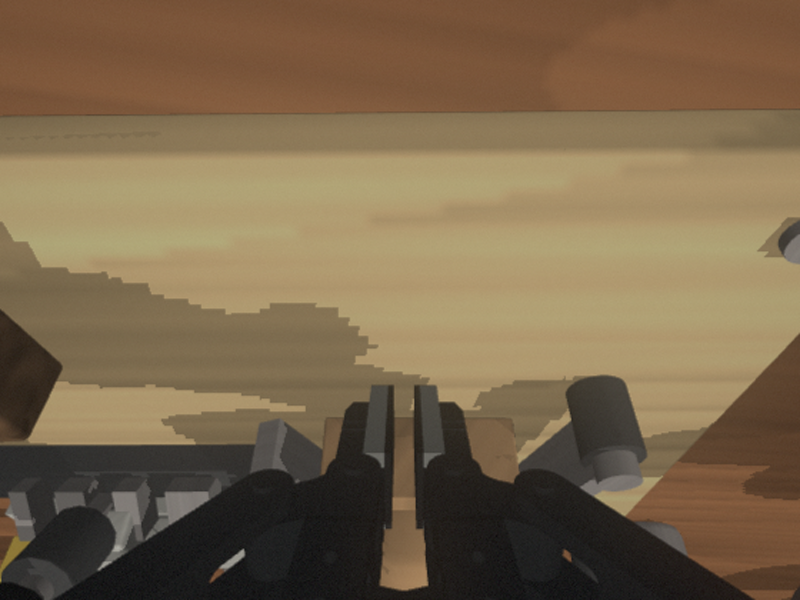

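The blank's square in the mouth: its near face spans columns 322–518 behind both fingers. I'll keep pushing.

Emit:
apply_moves:
  dp:
    - [0,0.025,0.005]
    - [0,0.022,0.015]
    - [0,0.022,0.018]
    - [0,0.022,0.018]
    - [0,0.022,0.018]
    - [0,0.022,0.018]
    - [0,0.022,0.018]
  twist:
    - [-0.007,0,0]
    - [-0.007,0,0]
    - [-0.007,0,0]
    - [-0.007,0,0]
    - [-0.007,0,0]
    - [-0.006,0,0]
    - [0,0,0]
  jaw: [237,237,237,237,237,237,237]

```text
clock: 14.4
tcp_pos: [0.4702, -0.0418, 0.1712]
orientation: [1.734, 1.997, 0.658]
contact_force: [-4.6, -1.6, 0.1]
grip_width: 0.0061
```

Run:
```python
from h import *
from bench import r
o=r.get_obs();st(o);tip(o)
pushplan(o,37,17,-8,23,6)
f=r.grab_frame("scene")
cv2.imwrite("pics/s12.png",cv2.resize(f["color"][150:300,170:330,::-1],(640,600),interpolation=cv2.INTER_CUBIC))
f=wframe(r)
cv2.imwrite("pics/w12.png",cv2.resize(f["color"][:,:,::-1],(800,600),interpolation=cv2.INTER_CUBIC))
```

```text
t 14.4 tcp [ 0.4702 -0.0418  0.1712] graspF [-19.3  -7.5  46.7] zF [ 0.596 -0.003 -0.803] xF [ 0.003  1.    -0.002] FcF [-4.8 -0.9  0.1] w 0.0061 q [ 0.87  0.82 -1.08  2.34  2.2   0.62 -0.2 ]
tipF [-8.6 -7.6 32.2] frontx 0.2 z 38.8 low 25.7 tilt 36.6
dist mm 16.148553820183157 ang 0.46990265828460565
dp [[-0.001, 0.015, 0.017], [-0.001, 0.015, 0.017], [-0.001, 0.015, 0.017], [-0.001, 0.015, 0.017], [-0.001, 0.015, 0.017], [-0.001, 0.015, 0.017]]
tw [-0.0006, 0.0002, -0.0001]
```

View pics/s12.png

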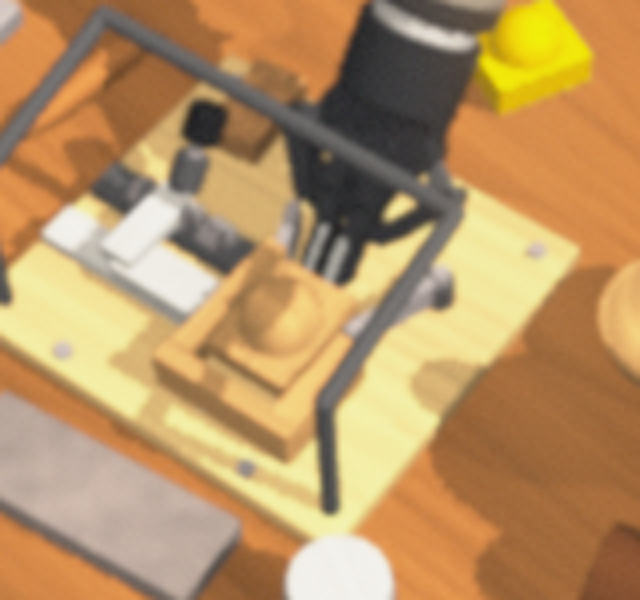

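View pics/w12.png

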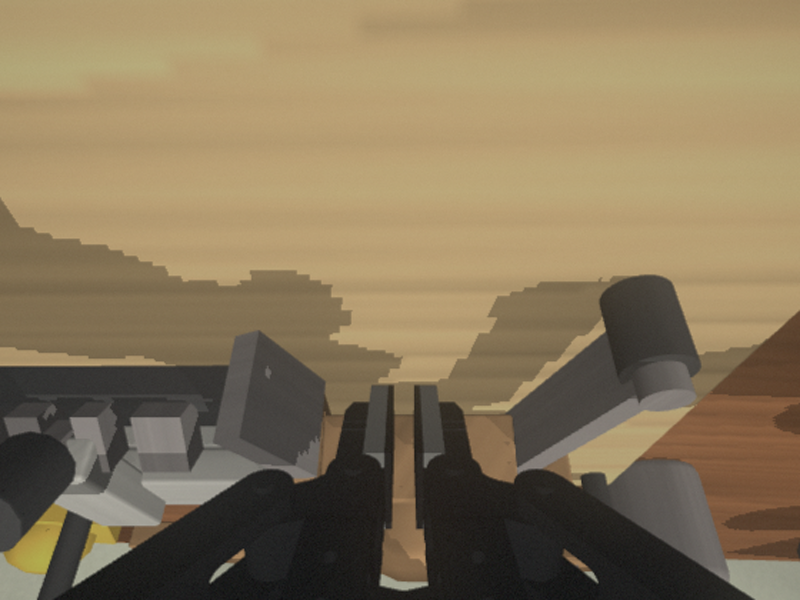

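The blank's straight. I'll push the last 15 mm or so while lowering the contact point a little.

Emit:
apply_moves:
  dp:
    - [0,0.013,0.02]
    - [0,0.015,0.02]
    - [0,0.016,0.018]
    - [0,0.018,0.017]
    - [0,0.018,0.015]
  twist:
    - [0,0,0]
    - [0,0,0]
    - [0,0,0]
    - [0,0,0]
    - [0,0,0]
  jaw: [237,237,237,237,237]

```text
clock: 15.0
tcp_pos: [0.4856, -0.0394, 0.1684]
orientation: [1.733, 1.998, 0.658]
contact_force: [-4.6, -1.5, -0.8]
grip_width: 0.0063
```

Run:
```python
from h import *
from bench import r
o=r.get_obs();st(o);tip(o)
f=wframe(r)
cv2.imwrite("pics/w13.png",cv2.resize(f["color"][:,:,::-1],(800,600),interpolation=cv2.INTER_CUBIC))
```

```text
t 15.0 tcp [ 0.4856 -0.0394  0.1684] graspF [-3.7 -7.4 44. ] zF [ 0.596 -0.003 -0.803] xF [ 0.002  1.    -0.002] FcF [-4.7 -0.8 -0.8] w 0.0063 q [ 0.84  0.83 -1.06  2.3   2.19  0.62 -0.18]
tipF [ 7.  -7.4 29.5] frontx 15.8 z 36.1 low 22.9 tilt 36.6
```

View pics/w13.png

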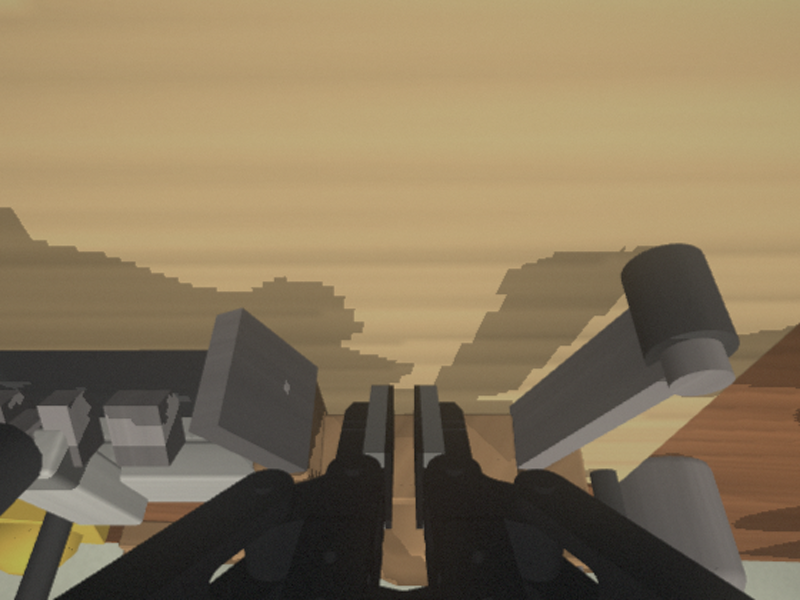

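The pawl end at (515,415) is still on the blank's side, so I'll go a little further.

Emit:
apply_moves:
  dp:
    - [0,0.018,0.013]
    - [0,0.018,0.013]
  twist:
    - [0,0,0]
    - [0,0,0]
  jaw: [237,237]

```text
clock: 15.25
tcp_pos: [0.4878, -0.039, 0.1665]
orientation: [1.739, 2.002, 0.652]
contact_force: [-12.8, -3.8, 0.8]
grip_width: 0.0061
```

Run:
```python
from h import *
from bench import r
o=r.get_obs();st(o);tip(o)
f=wframe(r)
cv2.imwrite("pics/w14.png",cv2.resize(f["color"][:,:,::-1],(800,600),interpolation=cv2.INTER_CUBIC))
```

```text
t 15.25 tcp [ 0.4878 -0.039   0.1665] graspF [-2.4 -7.3 41.3] zF [ 0.59  -0.003 -0.808] xF [ 0.003  1.    -0.001] FcF [-13.2  -1.9   0.8] w 0.0061 q [ 0.84  0.83 -1.05  2.3   2.18  0.61 -0.17]
tipF [ 8.2 -7.3 26.8] frontx 17.1 z 33.3 low 20.3 tilt 36.1
```

View pics/w14.png

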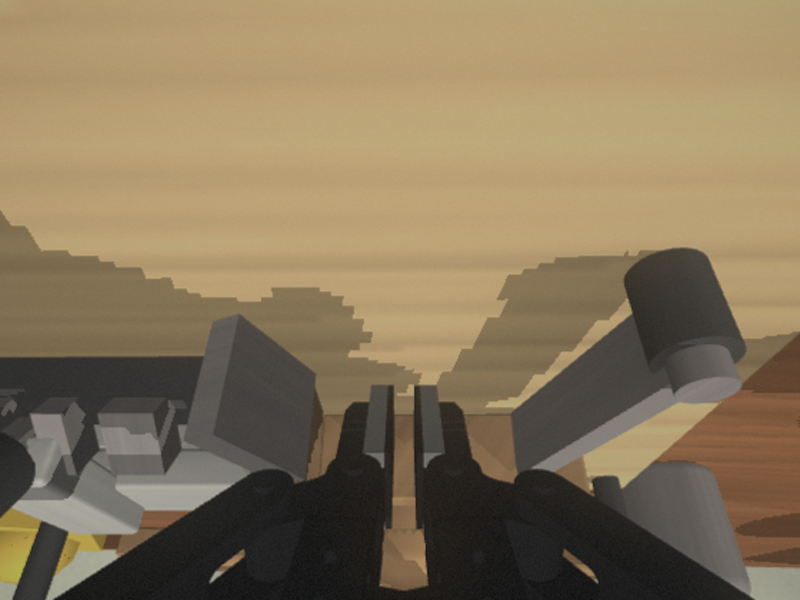

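Emit:
apply_moves:
  dp:
    - [0,0.03,0.018]
    - [0,0.03,0.018]
  twist:
    - [0,0,0]
    - [0,0,0]
  jaw: [237,237]

```text
clock: 15.5
tcp_pos: [0.4903, -0.0385, 0.1639]
orientation: [1.749, 2.01, 0.642]
contact_force: [-25.6, -6.6, 19.3]
grip_width: 0.006
```

Run:
```python
from h import *
from bench import r
o=r.get_obs();st(o);tip(o)
f=wframe(r)
cv2.imwrite("pics/w15.png",cv2.resize(f["color"][:,:,::-1],(800,600),interpolation=cv2.INTER_CUBIC))
f=r.grab_frame("top"); np.savez("pics/t15.npz",**f)
cv2.imwrite("pics/t15.png",cv2.resize(f["color"][155:265,245:365,::-1],(654,600),interpolation=cv2.INTER_CUBIC))
f=r.grab_frame("scene"); np.savez("pics/s15.npz",**f)
cv2.imwrite("pics/s15.png",cv2.resize(f["color"][190:270,210:290,::-1],(600,600),interpolation=cv2.INTER_CUBIC))
```

```text
t 15.5 tcp [ 0.4903 -0.0385  0.1639] graspF [-1.6 -6.9 37.5] zF [ 0.579 -0.002 -0.815] xF [0.004 1.    0.001] FcF [-26.2  -2.9  19.3] w 0.006 q [ 0.83  0.83 -1.04  2.29  2.16  0.6  -0.16]
tipF [ 8.9 -6.9 22.8] frontx 17.8 z 29.2 low 16.5 tilt 35.4
```

View pics/w15.png

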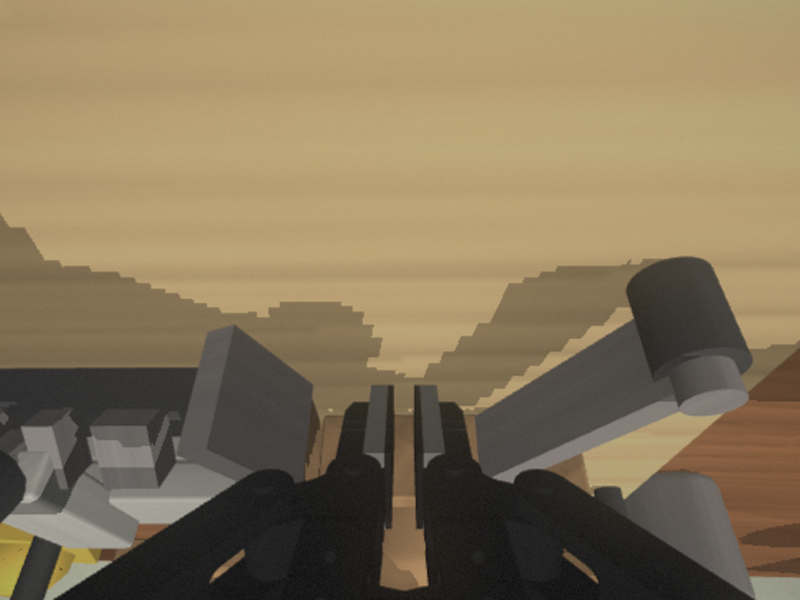

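View pics/s15.png

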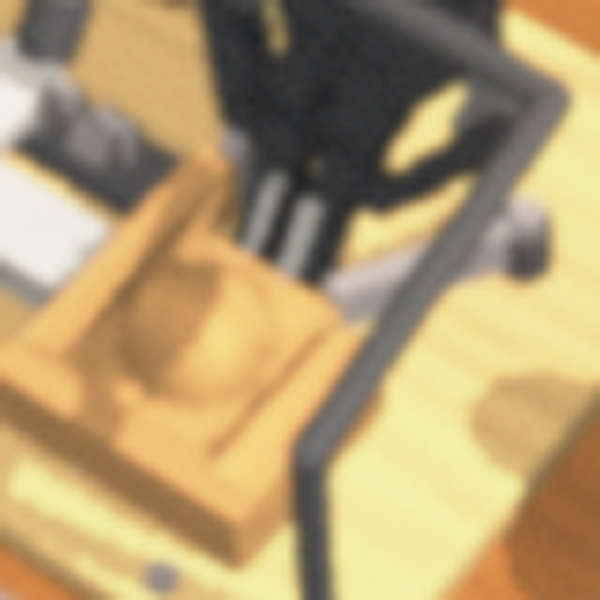

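View pics/t15.png

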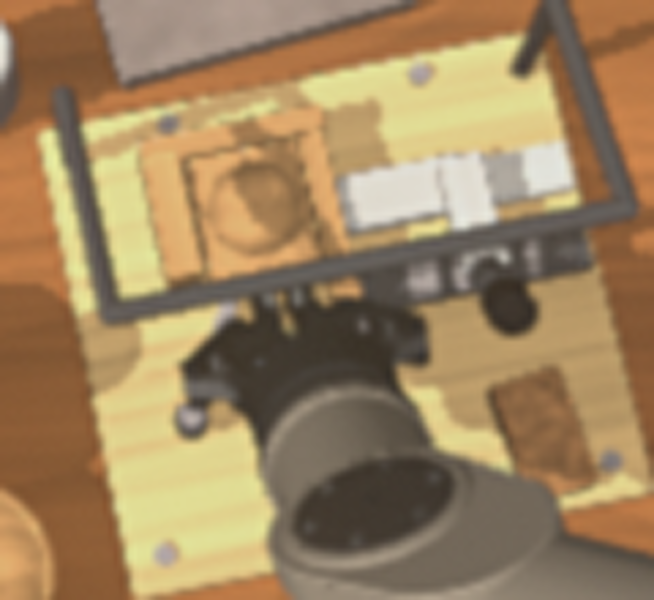

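The pawl's end has snapped from column 515 to 480, behind the blank's near face. I'll back off along the tool axis.

Emit:
apply_moves:
  dp:
    - [0,0,-0.05]
    - [0,0,-0.1]
    - [0,0,-0.2]
    - [0,0,-0.25]
    - [0,0,-0.25]
    - [0,0,-0.25]
    - [0,0,0]
  twist:
    - [0,0,0]
    - [0,0,0]
    - [0,0,0]
    - [0,0,0]
    - [0,0,0]
    - [0,0,0]
    - [0,0,0]
  jaw: [237,237,237,237,237,237,237]

```text
clock: 16.35
tcp_pos: [0.4184, -0.0464, 0.2795]
orientation: [1.731, 2.007, 0.655]
contact_force: [0.3, -1.5, -0.0]
grip_width: 0.006
```

Run:
```python
from h import *
from bench import r
o=r.get_obs();st(o);tip(o)
f=wframe(r);np.savez("pics/w16.npz",**{k:f[k] for k in("color","z_map","intrinsics","R","t")})
cv2.imwrite("pics/w16.png",cv2.resize(f["color"][:,:,::-1],(800,600),interpolation=cv2.INTER_CUBIC))
q=lambda p:(proj(f,F(*p))/.7).round(0)
print("pawltip",q((10,18,34)),"blank near top corners",q((15,27,44)),q((15,-33,44)),"knob face s19 p0",q(np.array([-35,-114,85])+A*12))
f=r.grab_frame("scene"); np.savez("pics/s16.npz",**f)
cv2.imwrite("pics/s16.png",cv2.resize(f["color"][150:300,170:330,::-1],(640,600),interpolation=cv2.INTER_CUBIC))
```

```text
t 16.35 tcp [ 0.4184 -0.0464  0.2795] graspF [-71.8  -4.2 154.6] zF [ 0.592 -0.    -0.806] xF [-0.003  1.    -0.003] FcF [ 0.1 -1.5 -0. ] w 0.006 q [ 1.02  0.4  -1.15  2.4   1.89  0.28 -0.07]
tipF [-61.1  -4.2 140.1] frontx -52.3 z 146.6 low 133.5 tilt 36.3
pawltip [445. 280.] blank near top corners [462. 301.] [348. 301.] knob face s19 p0 [118. 323.]
```

View pics/w16.png

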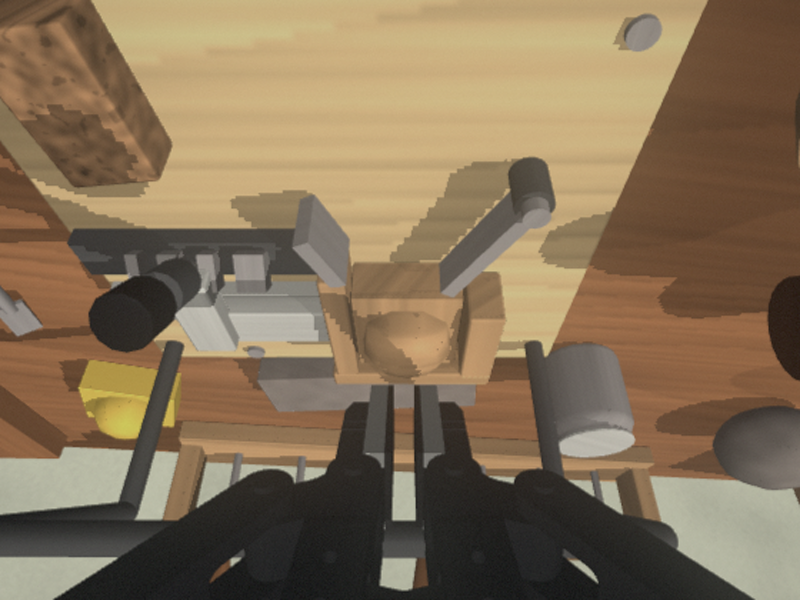

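View pics/s16.png

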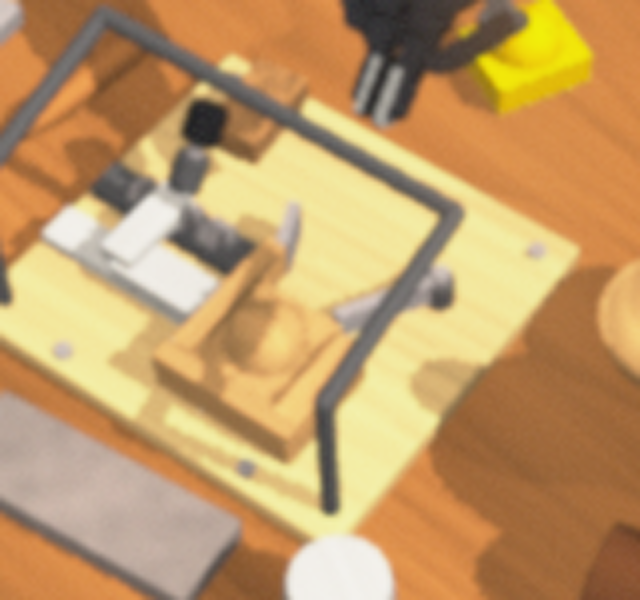

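The pawl tip is at (445,285), where it rests, across the blank's near face. The blank sits flat in the channel. Last check: have any bystanders moved?

Run:
```python
from h import *
from bench import r
f=r.grab_frame("top"); a=np.load("pics/top0.npz")["color"]; b=f["color"]
d=cv2.absdiff(a,b).max(2); s0=np.load("pics/scene0.npz")["color"]; s1=np.load("pics/s16.npz")["color"]
e=cv2.absdiff(s0,s1).max(2)
out=np.hstack([cv2.resize(d[100:320,170:400],(400,383)),cv2.resize(e[90:340,100:380],(400,357+26))])
cv2.imwrite("pics/diff.png",out); cv2.imwrite("pics/t17.png",cv2.resize(b[150:270,240:380,::-1],(700,600),interpolation=cv2.INTER_CUBIC))
k=np.load("pics/w16.npz"); f=dict(k)
q=lambda u,v,z: toF(onplane(f,(u*.7,v*.7),z/1000)).round(1)
print("blank near top edge",q(352,299,44),q(440,297,44),"bottom",q(355,263,18),q(440,263,18))
```

```text
blank near top edge [ 13.5 -31.   44. ] [11.3 15.2 44. ] bottom [ 15.5 -31.   18. ] [15.2 16.4 18. ]
```

View pics/diff.png

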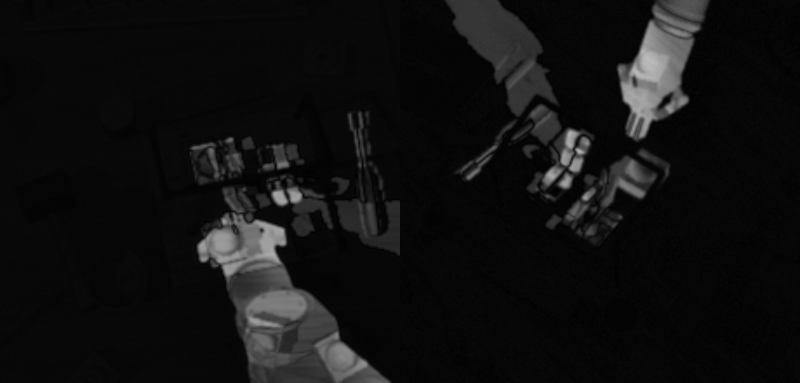

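View pics/t17.png

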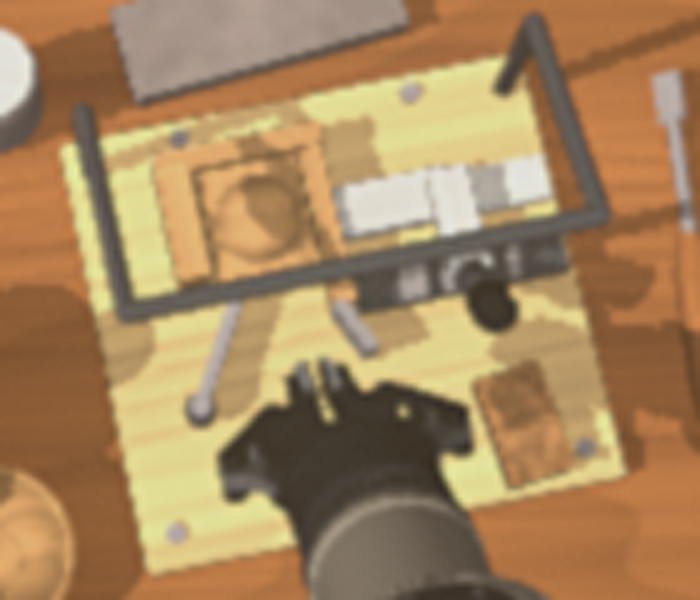

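The diff shows the gouge has shifted outline, so I'll measure it across all the pictures.

Run:
```python
from h import *
from bench import r
def F2(n): return dict(np.load(f"pics/{n}.npz"))
f=r.grab_frame("top");np.savez("pics/t18.npz",**f)
ims=[F2(n)["color"][160:260,355:405,::-1] for n in("top0","t15","t18")]
cv2.imwrite("pics/g1.png",np.hstack([cv2.resize(i,(260,520),interpolation=cv2.INTER_CUBIC) for i in ims]))
ims=[F2(n)["color"][150:230,125:205,::-1] for n in("scene0","s3","s9","s16")]
cv2.imwrite("pics/g2.png",np.hstack([cv2.resize(i,(200,200),interpolation=cv2.INTER_CUBIC) for i in ims]))
ws=[("w1",(187,358)),("w2",(155,362)),("w7",(198,345))]
for n,(u,v) in ws: print(n,toF(onplane(F2(n),(u*.7,v*.7),.004)).round(1))
```

```text
w1 [ 108.2 -271.     4. ]
w2 [ 105.9 -268.4    4. ]
w7 [ 108.2 -268.4    4. ]
```

View pics/g1.png

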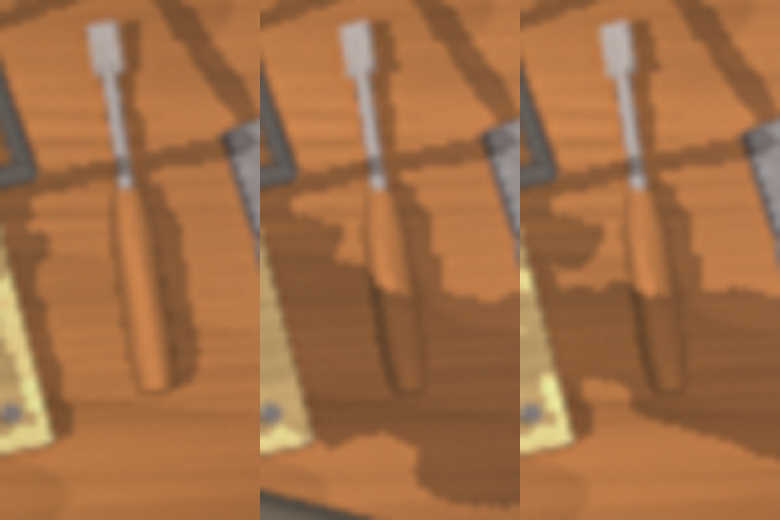

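View pics/g2.png

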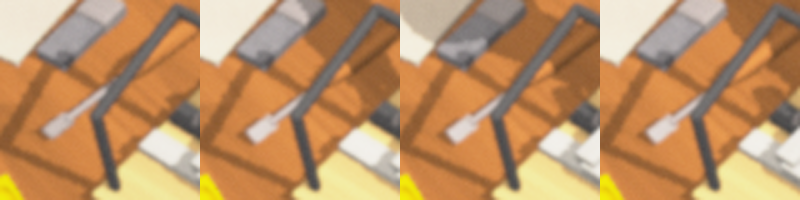

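The gouge shifted about 3 mm before I touched anything: it's already shifted in the picture at 4.75 s and hasn't moved since. The arm passed well above it, so it rolled or settled by itself. Everything else matches, so I'll hand in.

Run:
```python
from h import *
from bench import r
o=r.get_obs();st(o)
print(r.hand_in())
```

```text
t 16.55 tcp [ 0.4191 -0.0468  0.2761] graspF [-71.7  -4.  150.8] zF [ 0.589  0.005 -0.808] xF [-0.002  1.     0.005] FcF [ 0.1 -1.  -0. ] w 0.0058 q [ 1.01  0.41 -1.14  2.4   1.89  0.28 -0.07]
the job is handed in; nothing more can be done
None
```

The job is done and handed in at 16.6 s of the 54 s allowed. The jaw is one notch wider, and the blank is at the back stop with the pawl shut behind it.

**What I did:** I pulled the knob about 12.8 mm and slid the jaw about 12 mm. I then loosened the grip so the pin could ride on the bar, and pushed until it dropped and the jaw stopped dead at about 19 mm. After that I pushed the blank in with two fingers, tilting the gripper as it went to clear the bow. The push force rose at the back stop and the pawl snapped shut.

**Last checks:**
- **Knob:** it sits where a fully dropped pin would put it, about 19 mm from home.
- **Blank:** its lower near edge is at F x 15.2–15.5 (target 15), square and flat on the board.
- **Pawl:** its tip is at its rest position across the blank's near face.
- **Robot:** it was clear of everything at hand-in.

**Not perfect:**
- **Board contact:** the fingertips pressed on the board twice: 32 N on the first descent, and about 26 N forward with 19 N on the board at the final click. No single reading reached 40 N.
- **Gouge:** it sits about 3 mm from where the first picture showed it. It had already shifted by 4.75 s and did not move after that. The arm passed well above it, so I think it settled by itself.
- **Other bystanders:** no other movement showed in the before/after pictures. That was a comparison by eye, and the arm hides part of the top view.

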